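# Tighten the pressure pot lid evenly

### The job

Use the yellow T-handled wrench to tighten the paint pot's lid evenly, going back and forth across it: turn the red wing nut clockwise about half of its way (its wings at about 45 degrees), then the blue wing nut opposite fully home, then the red one fully home, so that their wings lie along the rim like those of the two black nuts, which are already tight. Touch the pot and its nuts with the wrench only, not with the hand, and finally stand the wrench upright on the counter again and let go.

Things in the scene. Friction and masses are not known exactly. Their poses are not given: they have to be found in the camera images.
- wrench_grip (a point): Centre of the yellow bar handle (x 90, y 22, z 22 mm) of a loose T-wrench, 109 mm above its foot; it stands upright beside the pot, 0.3 kg; a green one with a round socket does not fit. Its steel fork foot (64 x 38 mm) has a slot along x, 22 mm wide, 20 mm deep, open below and at its ends, that drops over a nut's wings and turns 13 degrees on them before it drives.
- pot: Grey paint pot, fixed, any yaw, 212 mm across, flat lid top 100 mm up; origin under its centre. Wing nuts 70 mm from the centre: red at +x, blue at -x, tight black ones at +y, -y. Wings: upright blade 60 long, 8 thick, from 105 to 127 mm above the counter. Brass fitting at the centre, 28 mm high. Wrench resting on wings: handle centre 216 mm above the counter; 3 to 8 mm more still drives.
- red_nut (a joint): Turn of the red wing nut (rad), growing clockwise seen from above: 0 = wings along the pot's x axis, pointing at the lid's centre; 1.571 = fully home at a hard stop, wings along the rim. Starts at 0.1 to 0.3. Light friction, 0.06 N m; stays where it is left.
- blue_nut (a joint): Turn of the blue wing nut (rad), as for the red: growing clockwise from above, 0 = wings along the pot's x axis, hard stop at 1.571 with wings along the rim. Starts at 0.1 to 0.3. Same friction.
Things that resemble listed ones, but are neither listed nor needed, are in the scene too. Leave any orange look-alike of the part that bears wrench_grip alone.

How it is judged:
On the way, in this order (a step that is already met when the one before it is completed fails the run):
1. red nut turned about half-way (27 to 66 degrees) while the blue one has not been turned (value of joint red_nut between 0.47 and 1.15 rad and value of joint blue_nut below 0.4 rad), for 0.2 s.
2. blue nut home (past 72 degrees) while red is still only about half-way (value of joint blue_nut above 1.25 rad and value of joint red_nut between 0.47 and 1.15 rad), for 0.2 s.
3. red nut home as well (past 72 degrees) (value of joint each of red_nut, blue_nut above 1.25 rad), for 0.2 s.
At the end, for the whole second after the job is handed in: Red and blue nuts both home (beyond 72 of their 90 degrees) and the yellow wrench standing upright on the counter on its fork (handle centre 98 to 122 mm above it, within 10 degrees of vertical), released (all of step 3 and height (world z) of wrench_grip between 0.098 and 0.122 m and angle between wrench_grip's own z axis and vertical below 0.17 rad); the robot touches nothing.
It fails at once if the robot's hand or arm itself touches the pot or its nuts (more than 1 N) (contact force between any of the fingers, the arm and pot above 1 N).
It also fails if it takes over 72 s, if anything falls off the work surface, if the arm or the gripper's body presses on something with over 40 N, if the wrist force passes 120 N, or if a joint passes its speed limit or range.

### The arm

A 6-joint arm with a two-finger parallel gripper is mounted at the origin on the work surface. World frame = base frame: x ahead of the robot, y to its left, z up, the work surface at z = 0. Lengths are in m, angles in rad, forces in N, time in s.
With the tool pointing down it reaches from about 0.35 to 0.875 m from the base axis. Payload 4.2 kg.
Tool frame: the origin (TCP) lies on the centre line of the jaws, within the pads' length; the fingertips stand 11 mm ahead of it and the grasp point (between the pads) lies 8 mm behind it (robot.tcp_to_tips is the distance from the TCP to the fingertips, in m); x points along the fingers, y is the direction in which the jaws open and shut, and the axes are right-handed (so a half turn about x gives the same grasp; the last joint's range is limited). The gripper opens to 85 mm and grips with 20 to 120 N. Pads are 22 mm wide; open, the fingers measure 114 mm over their backs; the gripper's body (76 mm by 85 mm) begins 54 mm behind the grasp point. The pads swing forward as they close: fully open they stand 13 mm farther back than shut.
Start: joints at [1.465, 0.385, 0.008, 0, -1.194, -0.259], TCP at [0.223, 0.584, 0.242] pointing down, gripper open.
Joint ranges: [-3.14, 3.14], [-1.21, 2.06], [-1.07, 1.41], [-3.16, 2.05], [-2.99, -0.16], [-3.1, 3.1]. Speed limits (rad/s): [2.79, 2.79, 3.14, 3.14, 3.14, 3.14].

### API

Orientations are given as [roll, pitch, yaw] about the fixed x, y, z axes, in that order (R = Rz(yaw) Ry(pitch) Rx(roll)).
In Python, from bench import robot gives the robot as it stands.
- The arm moves only by the tool jog_arm, never from a script. Its argument "moves" is a list of rows, each an object with "jaw": the opening, from -1 (shut) to 1 (fully open); "offset": the shift along the tool's x, y, z in cm, a list of three; "yaw": the turn about the tool's x in degrees. A call has 1 to 20 rows; each row shifts and turns the commanded pose from where the row before left it, along the tool's axes as they then stand; what a row does not reach is not made up. A row lasts 1/12 s, in which the tool goes at most 41.7 mm and 7.16 degrees, less where a joint would pass 70% of its speed; a pose out of reach is approached as far as the arm can. A call is refused whole if a number of a shift passes 4.17 or a number of a turn 7.16, either way. A call with a gripper value outside its range is refused whole. The fingers move at their own pace and stop on an object; "newtons" is the grip in N (left out, the last holds). Time passes only in rows, so rows that do not move let the fingers close. It gives the time, the measured TCP pose, the force and the opening at its end, in the units of the state.
- robot.observe(): the state, without advancing time (a new reading comes with each control period).
- robot.get_image(name): name is "scene" or "side" or "wrist"; returns (picture, depth): 400x640x3 uint8, red, green, blue; 400x640 float32, m along the optical axis (not along the pixel's ray), 0 where there is no reading.
- robot.camera_info(name): a dict with "fovy" (degrees; the focal length in pixels is half the picture's height over the tangent of half this angle, whatever the lens; pixels are square), "cx", "cy" (the principal point, pixels), "k1" (the pictures are not rectified: a ray, as slopes to the right and down, at radius r is drawn at 1 + k1 r^2 times it, then the intrinsics apply), "xyz" and "attitude" of the camera in the world; the wrist camera has in their place "mount" (4x4, takes a point from camera to tool coordinates, whose origin is the TCP and whose axes are the tool frame's). Camera axes: x right, y down, z forward; pixel columns grow to the right and rows downward; lengths in m; the calibration is good to about 2 mm. A picture is of the moment at which its call begins: read the wrist's pose just before it. camera_info takes no time and is no camera call.
- robot.hand_in(): hands the job in, once; it reports no verdict.
Trained networks look in the newest picture that a camera, given by its name, has taken for a name from the list of things; names that differ only in an ending like _2 or _b are one class to them, and where a whole thing is asked for, a point or a joint stands for the part that bears it (a point fixed in the world has none). Each returns a list of dicts, best first, with "conf" (0 to 1); they miss things now and then, are a little off and sometimes report something else, mostly with a low value. They report only what shows in the picture. A call takes as long as a camera call. They do not tell look-alikes from the thing itself.
- robot.spot_in(label, camera): "rect" ([left, top, right, bottom] in pixels, round what is visible of it).
- robot.regions_of(label, camera): "mask" (400x640 bool, what is visible of it) and "rect" ([left, top, right, bottom] in pixels, round what is visible of it).
The state is a dict: "time_s": time; "joint_pos": joint angles; "qd": joint speeds; "effort": joint torques, N m; "tool_pos": TCP position; "ee_rot": TCP orientation; "wrist_force": force on the tool from outside, world axes, zero at the start; "ft_torque": the same for the moment, N m; "opening": opening from 0.0 (shut) to 1.0 (fully open).
Only numpy, scipy, OpenCV 4.12 (cv2) and the standard library are available. Lean on these libraries where they do the work, as an engineer would, in place of code of your own. Each camera call takes 0.05 s, during which the arm holds its last target.

## Working session

There is one attempt and no reset: what is moved stays moved. The work goes in short steps, Python scripts to look and compute and a tool call to move; the robot and the scene stay as the last step left them, time stands still between calls to the robot, and variables do not carry over. Pictures are saved under pics/ and viewed, and the job is handed in when it is done.

Besides the shell and the picture viewer there is one more tool, called after "Call:" by a JSON object that holds its "fn" and its "kwargs", one argument or row to a line. jog_arm: Moves the arm, as the interface text tells. Its arguments: {"type":"object","properties":{"moves":{"type":"array"},"newtons":{"type":"number"}},"required":["moves"]}

```bash
ls; mkdir -p pics
cat > h.py <<'E'
import numpy as np, cv2
from bench import robot
from scipy.spatial.transform import Rotation as R
def save(n,p): cv2.imwrite('pics/'+p,cv2.cvtColor(robot.get_image(n)[0],cv2.COLOR_RGB2BGR))
def cam(name,st=None):
    i=robot.camera_info(name)
    if 'mount' in i:
        st=st or robot.observe(); T=np.eye(4);T[:3,:3]=R.from_euler('xyz',st['ee_rot']).as_matrix();T[:3,3]=st['tool_pos'];M=T@np.array(i['mount'])
    else:
        M=np.eye(4);a=np.array(i['attitude']);M[:3,:3]=R.from_euler('xyz',a).as_matrix() if a.size==3 else a;M[:3,3]=i['xyz']
    f=200/np.tan(np.radians(i['fovy'])/2)
    return i,M,f
def rays(i,f,uv):
    K=np.array([[f,0,i['cx']],[0,f,i['cy']],[0,0,1.]])
    return cv2.undistortPoints(np.array(uv,float).reshape(-1,1,2),K,np.array([i['k1'],0,0,0,0.])).reshape(-1,2)
def cloud(name):
    st=robot.observe();im,d=robot.get_image(name);i,M,f=cam(name,st)
    v,u=np.mgrid[0:400,0:640]
    s=rays(i,f,np.stack([u.ravel(),v.ravel()],1)).reshape(400,640,2)
    P=np.dstack([s*d[...,None],d])@M[:3,:3].T+M[:3,3]
    P[d==0]=np.nan
    return im,P
E
python3 - <<'E'
from h import *
print(robot.observe())
for n in ['scene','side','wrist']:
    print(robot.camera_info(n)); 
    im,P=cloud(n); np.save(f'pics/{n}0.npy',P); cv2.imwrite(f'pics/{n}0.png',im[...,::-1])
E
```

```text
pics
{'time_s': 0.0, 'joint_pos': array([ 1.46456744e+00,  3.85544056e-01,  6.60474798e-03, -5.19305569e-04,
       -1.19399536e+00, -2.58602979e-01]), 'qd': array([-6.82892746e-04,  2.97890632e-05, -1.84644042e-03,  5.56402067e-04,
        1.52776746e-03,  8.97600367e-04]), 'effort': array([-2.22110175e-04, -3.92297137e+01,  1.88398325e+01,  4.18625593e+00,
       -4.66775353e-03,  1.25458364e-06]), 'tool_pos': array([0.22276827, 0.58333922, 0.24121784]), 'ee_rot': array([ 1.60749345,  1.56860419, -1.89912266]), 'wrist_force': array([-0.70245176, -0.40847411, -0.25296161]), 'ft_torque': array([0.00740873, 0.04122059, 0.04739972]), 'opening': 0.9992370334389349}
{'fovy': 54.57966150097638, 'cx': 318.1011410000275, 'cy': 197.66286172828248, 'k1': -0.02451649709431706, 'xyz': array([1.13501317, 0.1881267 , 0.76308459]), 'attitude': array([-2.41823792e+00,  1.61060353e-04,  1.85875568e+00])}
{'fovy': 55.36809480100886, 'cx': 317.69524675537565, 'cy': 205.29530180053177, 'k1': -0.05882545095863451, 'xyz': array([ 0.49585137, -0.59346691,  0.64839672]), 'attitude': array([-2.28369311,  0.02181875, -0.16166742])}
{'fovy': 61.129406310943565, 'cx': 319.2694031416258, 'cy': 204.6197339544485, 'k1': -0.0046391309004791, 'mount': array([[ 2.25994662e-04, -2.94174063e-01,  9.55751835e-01,
        -1.30231636e-01],
       [ 9.99999225e-01,  1.23632330e-03,  1.44074806e-04,
         1.33806258e-03],
       [-1.22400133e-03,  9.55751062e-01,  2.94174114e-01,
        -7.39896203e-02],
       [ 0.00000000e+00,  0.00000000e+00,  0.00000000e+00,
         1.00000000e+00]])}
```

View pics/scene0.png

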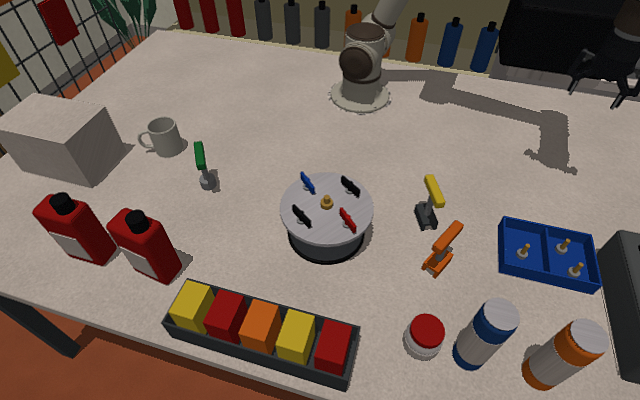

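View pics/side0.png

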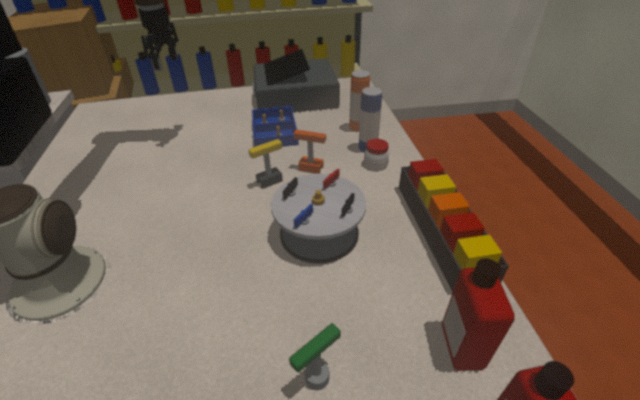

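View pics/wrist0.png

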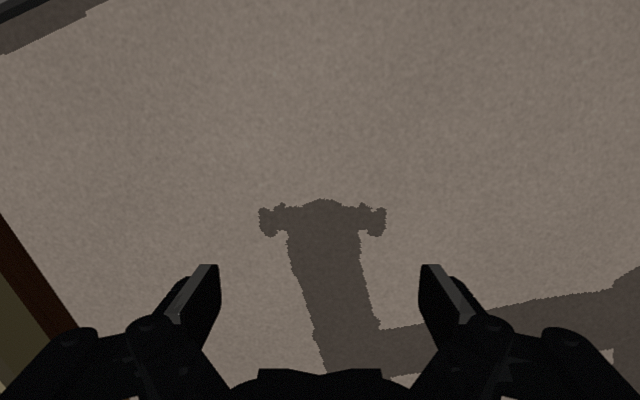

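The scene view shows the pot at about (326,215), the blue nut at (308,183), the red nut at (347,219) and the yellow wrench at (433,195). The orange look-alike is at (443,248). I'll measure these from the depth clouds next.

```bash
cat > m.py <<'E'
from h import *
import sys
def seg(im,P,lo,hi,zlo,zhi,box,smin=110,vmin=40):
    hsv=cv2.cvtColor(im,cv2.COLOR_RGB2HSV);h,s,v=[hsv[...,k].astype(int) for k in range(3)]
    hm=((h>=lo)&(h<=hi)) if lo<=hi else ((h>=lo)|(h<=hi))
    m=hm&(s>smin)&(v>vmin)&(P[...,2]>zlo)&(P[...,2]<zhi)
    b=np.zeros_like(m);b[box[1]:box[3],box[0]:box[2]]=1
    return m&b
def ax(p):
    c=(p.min(0)+p.max(0))/2; q=p[:,:2]-np.median(p[:,:2],0); w,V=np.linalg.eigh(q.T@q); d=V[:,1]
    t=p[:,:2]@d; t2=p[:,:2]@V[:,0]
    tc=(np.percentile(t,2)+np.percentile(t,98))/2; sc=np.median(t2)
    return tc*d+sc*V[:,0],np.degrees(np.arctan2(d[1],d[0]))%180,np.percentile(t,98)-np.percentile(t,2),np.percentile(t2,98)-np.percentile(t2,2)
E
python3 - <<'E'
from m import *
B={'scene':dict(pot=(270,160,385,270),wr=(405,165,455,235)),'side':dict(pot=(260,165,375,265),wr=(240,130,290,190))}
for n in B:
    im=cv2.imread(f'pics/{n}0.png')[...,::-1].copy();P=np.load(f'pics/{n}0.npy')
    for nm,a in dict(red=(170,8,.10,.14,B[n]['pot']),blue=(100,130,.10,.14,B[n]['pot']),brass=(15,30,.1,.14,B[n]['pot']),yel=(20,35,.08,.14,B[n]['wr'])).items():
        m=seg(im,P,*a); p=P[m]
        if len(p)<5: print(n,nm,len(p));continue
        print(n,nm,len(p),p.mean(0).round(4),p[:,2].min().round(4),p[:,2].max().round(4),[np.round(x,4) for x in ax(p)])
    # lid circle
    b=B[n]['pot'];Q=P[b[1]:b[3],b[0]:b[2]].reshape(-1,3);I=im[b[1]:b[3],b[0]:b[2]].reshape(-1,3)
    q=Q[(abs(Q[:,2]-.1)<.006)]
    c,r=cv2.minEnclosingCircle(q[:,:2].astype(np.float32)); print('lid',c,r,np.median(q[:,2]))
    q=Q[(Q[:,2]>.11)&(Q[:,2]<.14)&(I.max(1)<60)]
    _,lab,cc=cv2.kmeans(q[:,:2].astype(np.float32),2,None,(3,50,1e-5),5,cv2.KMEANS_PP_CENTERS)
    for k in (0,1):
        print('black',(lab==k).sum(),[np.round(x,4) for x in ax(q[lab.ravel()==k])])
    b=B[n]['wr'];Q=P[b[1]:b[3],b[0]:b[2]].reshape(-1,3)
    q=Q[(Q[:,2]>.008)&(Q[:,2]<.04)];print('foot',q.mean(0),[np.round(x,4) for x in ax(q)])
E
```

```text
scene red 168 [0.6325 0.1036 0.1204] 0.1016 0.1298 [array([0.6323, 0.1023]), np.float64(45.0515), np.float64(0.0566), np.float64(0.0083)]
scene blue 123 [ 0.5532 -0.0105  0.1204] 0.1056 0.1287 [array([ 0.5524, -0.0124]), np.float64(46.0428), np.float64(0.0554), np.float64(0.0086)]
scene brass 135 [0.5939 0.0468 0.1148] 0.1002 0.1299 [array([0.5945, 0.0471]), np.float64(100.3588), np.float64(0.0241), np.float64(0.0217)]
scene yel 389 [0.4933 0.2718 0.1168] 0.1012 0.1243 [array([0.4893, 0.2692]), np.float64(23.9931), np.float64(0.0843), np.float64(0.0216)]
lid (0.5887465476989746, 0.04638015106320381) 0.10664515197277069 0.09976308711688264
black 151 [array([0.5265, 0.0439]), np.float64(77.5553), np.float64(0.1366), np.float64(0.0353)]
black 145 [array([0.6492, 0.0054]), np.float64(59.7393), np.float64(0.0577), np.float64(0.0096)]
foot [0.49374612 0.26976073 0.02508748] [array([0.4906, 0.2662]), np.float64(37.5793), np.float64(0.0667), np.float64(0.041)]
side red 116 [0.628  0.0981 0.1232] 0.1106 0.1309 [array([0.6291, 0.0987]), np.float64(45.8077), np.float64(0.0536), np.float64(0.0082)]
side blue 76 [ 0.5487 -0.0147  0.1271] 0.1175 0.1301 [array([ 0.549 , -0.0152]), np.float64(45.5566), np.float64(0.0526), np.float64(0.006)]
side brass 102 [0.5881 0.0395 0.1173] 0.1064 0.1321 [array([0.5886, 0.0395]), np.float64(13.7828), np.float64(0.0227), np.float64(0.0192)]
side yel 297 [0.4849 0.2661 0.1173] 0.1033 0.125 [array([0.4867, 0.2642]), np.float64(23.3632), np.float64(0.0834), np.float64(0.0205)]
lid (0.5884911417961121, 0.044655267149209976) 0.10663457959890366 0.10159477667005545
black 107 [array([0.5321, 0.0808]), np.float64(54.5247), np.float64(0.0523), np.float64(0.0055)]
black 91 [array([ 6.458e-01, -5.000e-04]), np.float64(55.009), np.float64(0.0517), np.float64(0.0061)]
foot [0.49425337 0.36968202 0.02402465] [array([0.4948, 0.3955]), np.float64(85.5947), np.float64(0.3034), np.float64(0.1066)]
```

Run:
```python
from h import *
ims=[]
for n,b in (('scene',(270,150,470,280)),('side',(230,110,400,270))):
    im=cv2.imread(f'pics/{n}0.png')[b[1]:b[3],b[0]:b[2]]
    cv2.imwrite(f'pics/{n}0z.png',cv2.resize(im,None,fx=3.6,fy=3.6,interpolation=2))
```

```text
(no output)
```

View pics/scene0z.png

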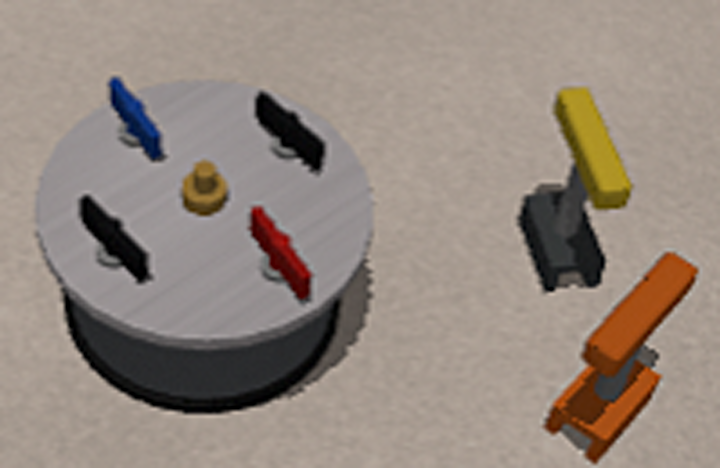

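View pics/side0z.png

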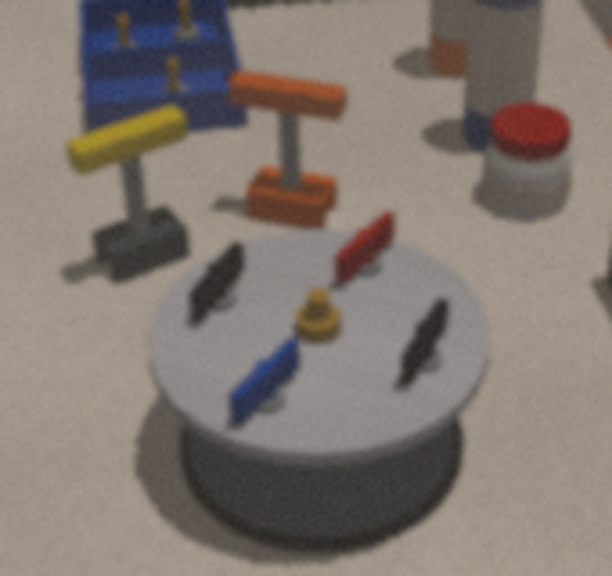

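```bash
cat >> h.py <<'E'
def go(x,y,z,hyaw,st=None):
    """rows: turn about tool x (deg) needed so that tool z axis (handle dir) is at hyaw mod180, then offset cm in the tool frame after the turn"""
    st=st or robot.observe(); M=R.from_euler('xyz',st['ee_rot']).as_matrix()
    zy=np.degrees(np.arctan2(M[1,2],M[0,2]))
    t=-(((hyaw-zy)+90)%180-90) # tool x is down
    M2=M@R.from_euler('x',t,degrees=True).as_matrix()
    d=np.array([x,y,z])-st['tool_pos']
    print('pos',st['tool_pos'].round(4),'zaxis yaw',zy.round(2),'tilt',np.degrees(np.arccos(-M[2,0])).round(2),'turn',t.round(2),'alt',(t-180*np.sign(t)).round(2),'off before turn cm',(M.T@d*100).round(2),'after',(M2.T@d*100).round(2),'j',st['joint_pos'].round(2))
E
python3 - <<'E'
from h import *
st=robot.observe();print(R.from_euler('xyz',st['ee_rot']).as_matrix().round(3))
go(.488,.266,.25,24)
P=np.load('pics/scene0.npy');im=cv2.imread('pics/scene0.png')[...,::-1].copy()
from m import *
m=seg(im,P,5,15,.005,.2,(410,215,475,285));p=P[m];print(p.mean(0),[np.round(x,4) for x in ax(p[p[:,2]>.09])],p.min(0),p.max(0))
print([len(robot.spot_in('wrench_grip','scene')),robot.spot_in('wrench_grip','scene')])
E
```

```text
[[-0.    -0.357 -0.934]
 [-0.002 -0.934  0.357]
 [-1.     0.002 -0.   ]]
pos [0.2228 0.5835 0.2415] zaxis yaw 159.09 tilt 0.1 turn -44.91 alt 135.09 off before turn cm [ -0.81  20.19 -36.1 ] after [ -0.81  39.79 -11.31] j [ 1.46  0.39  0.01 -0.   -1.19 -0.26]
[0.61752718 0.31002505 0.07475501] [array([0.6118, 0.3122]), np.float64(152.611), np.float64(0.086), np.float64(0.0203)] [0.56723929 0.2809816  0.00521679] [0.65362958 0.34214931 0.12278581]
[2, [{'rect': [417.7, 175.9, 443.3, 229.6], 'conf': 0.91}, {'rect': [418.9, 220.0, 463.5, 279.9], 'conf': 0.59}]]
```

Call:
{"fn": "jog_arm", "kwargs": {
  "moves": [
    {"jaw": 1, "offset": [0, 1.44, -2.58], "yaw": 0},
    {"jaw": 1, "offset": [0, 1.44, -2.58], "yaw": 0},
    {"jaw": 1, "offset": [0, 1.44, -2.58], "yaw": 0},
    {"jaw": 1, "offset": [0, 1.44, -2.58], "yaw": 0},
    {"jaw": 1, "offset": [0, 1.44, -2.58], "yaw": 0},
    {"jaw": 1, "offset": [0, 1.44, -2.58], "yaw": 0},
    {"jaw": 1, "offset": [0, 1.44, -2.58], "yaw": 0},
    {"jaw": 1, "offset": [0, 1.44, -2.58], "yaw": 0},
    {"jaw": 1, "offset": [0, 1.44, -2.58], "yaw": 0},
    {"jaw": 1, "offset": [0, 1.44, -2.58], "yaw": 0},
    {"jaw": 1, "offset": [0, 1.44, -2.58], "yaw": 0},
    {"jaw": 1, "offset": [0, 1.44, -2.58], "yaw": 0},
    {"jaw": 1, "offset": [0, 1.44, -2.58], "yaw": 0},
    {"jaw": 1, "offset": [0, 1.44, -2.58], "yaw": 0}
  ],
  "newtons": 60
}}

```text
time_s: 1.42
tool_pos: [0.4891, 0.2654, 0.2424]
ee_rot: [-1.281, 1.571, 1.496]
wrist_force: [-0.2, 0.7, 0.4]
opening: 0.999
```

Call:
{"fn": "jog_arm", "kwargs": {
  "moves": [
    {"jaw": 1, "offset": [0, 0, 0], "yaw": -5},
    {"jaw": 1, "offset": [0, 0, 0], "yaw": -5},
    {"jaw": 1, "offset": [0, 0, 0], "yaw": -5},
    {"jaw": 1, "offset": [0, 0, 0], "yaw": -5},
    {"jaw": 1, "offset": [0, 0, 0], "yaw": -5},
    {"jaw": 1, "offset": [0, 0, 0], "yaw": -5},
    {"jaw": 1, "offset": [0, 0, 0], "yaw": -5},
    {"jaw": 1, "offset": [0, 0, 0], "yaw": -5},
    {"jaw": 1, "offset": [0, 0, 0], "yaw": -5},
    {"jaw": 1, "offset": [0, 0, 0], "yaw": 0},
    {"jaw": 1, "offset": [0, 0, 0], "yaw": 0}
  ]
}}

```text
time_s: 2.33
tool_pos: [0.4884, 0.2666, 0.2423]
ee_rot: [0.085, 1.571, -2.639]
wrist_force: [0.1, -0.2, 0.2]
opening: 1.001
```

Run:
```python
from m import *
go(.488,.266,.101,24)
im,P=cloud('wrist');cv2.imwrite('pics/w1.png',im[...,::-1])
m=seg(im,P,20,35,.08,.14,(0,0,640,400));p=P[m];print(len(p),p.mean(0),p[:,2].max(),[np.round(x,4) for x in ax(p)],[np.round(x,4) for x in ax(p[p[:,2]>.115])])
```

```text
pos [0.4884 0.2666 0.2423] zaxis yaw -156.03 tilt 0.01 turn -0.03 alt 179.97 off before turn cm [14.13  0.04  0.06] after [14.13  0.04  0.06] j [ 0.79  0.27 -0.16 -0.   -1.14  1.2 ]
3797 [0.50834652 0.22750994 0.11700968] 0.12816325374846063 [array([0.5381, 0.1634]), np.float64(112.2786), np.float64(0.2633), np.float64(0.0842)] [array([0.5355, 0.1651]), np.float64(113.4201), np.float64(0.258), np.float64(0.0839)]
```

View pics/w1.png

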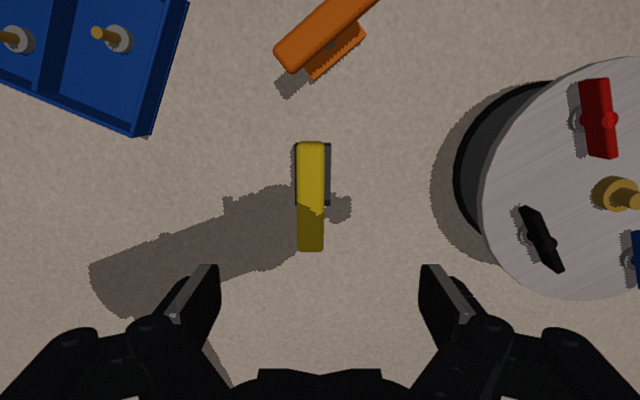

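The handle sits at about (311,196), the red nut at (600,118) and the brass fitting at (617,195). I'll measure within boxes so the brass isn't picked up as yellow.

Run:
```python
from m import *
im,P=cloud('wrist')
def t(nm,lo,hi,z0,z1,b,**k):
    p=P[seg(im,P,lo,hi,z0,z1,b,**k)];print(nm,len(p),p.mean(0).round(4),p[:,2].max().round(4),[np.round(x,4) for x in ax(p)]);return p
p=t('yel',18,35,.08,.14,(280,130,340,260))
t('yeltop',18,35,.115,.14,(280,130,340,260))
t('red',170,8,.115,.14,(540,60,640,180))
t('brass',12,30,.1,.14,(580,160,640,220))
b=(515,200,575,275);Q=P[b[1]:b[3],b[0]:b[2]].reshape(-1,3);q=Q[Q[:,2]>.115];print('black',[np.round(x,4) for x in ax(q)])
b=(280,130,340,260);Q=P[b[1]:b[3],b[0]:b[2]].reshape(-1,3);q=Q[(Q[:,2]>.01)&(Q[:,2]<.05)];print('foot',len(q),[np.round(x,4) for x in ax(q)])
```

```text
yel 3010 [0.4875 0.2738 0.1181] 0.1214 [array([0.4855, 0.273 ]), np.float64(23.0893), np.float64(0.0851), np.float64(0.0207)]
yeltop 2915 [0.4868 0.2735 0.1183] 0.1214 [array([0.485 , 0.2728]), np.float64(23.1562), np.float64(0.0841), np.float64(0.0204)]
red 1735 [0.6276 0.1055 0.1228] 0.1276 [array([0.6262, 0.1054]), np.float64(44.9766), np.float64(0.0566), np.float64(0.0092)]
brass 1326 [0.5871 0.0509 0.1129] 0.1283 [array([0.5866, 0.0511]), np.float64(13.2109), np.float64(0.0249), np.float64(0.0221)]
black [array([0.5295, 0.0876]), np.float64(54.988), np.float64(0.0574), np.float64(0.0096)]
foot 512 [array([0.4907, 0.2587]), np.float64(24.487), np.float64(0.0624), np.float64(0.038)]
```

Run:
```python
from m import *
go(.4855,.2725,.165,23.2)
```

```text
pos [0.4884 0.2666 0.2423] zaxis yaw -156.0 tilt 0.01 turn 0.8 alt -179.2 off before turn cm [ 7.73 -0.65  0.03] after [ 7.73 -0.65  0.04] j [ 0.79  0.27 -0.16 -0.   -1.14  1.2 ]
```

Call:
{"fn": "jog_arm", "kwargs": {
  "moves": [
    {"jaw": 1, "offset": [1.5, -0.16, 0], "yaw": 0.8},
    {"jaw": 1, "offset": [1.5, -0.16, 0], "yaw": 0},
    {"jaw": 1, "offset": [1.5, -0.16, 0], "yaw": 0},
    {"jaw": 1, "offset": [1.5, -0.16, 0], "yaw": 0},
    {"jaw": 1, "offset": [1.2, 0, 0], "yaw": 0},
    {"jaw": 1, "offset": [0, 0, 0], "yaw": 0},
    {"jaw": 1, "offset": [0, 0, 0], "yaw": 0}
  ]
}}

```text
time_s: 3.02
tool_pos: [0.4858, 0.2724, 0.17]
ee_rot: [0.595, 1.569, -2.14]
wrist_force: [-0.4, -0.4, -0.1]
opening: 1.0
```

Run:
```python
from m import *
im,P=cloud('wrist');cv2.imwrite('pics/w2.png',im[...,::-1])
m=seg(im,P,18,35,.1,.14,(200,60,420,300));m2=m&(P[...,2]>.116);m2&=P[...,2]<.126
for p in (P[m],P[m2]): print(len(p),p.mean(0).round(4),p[:,2].max().round(4),[np.round(x,4) for x in ax(p)])
c,a,_,_=ax(P[m2]);go(c[0],c[1],.101,a)
```

```text
5306 [0.489  0.2746 0.118 ] 0.121 [array([0.4861, 0.2735]), np.float64(23.3158), np.float64(0.0841), np.float64(0.0206)]
4958 [0.4878 0.2739 0.1183] 0.121 [array([0.4855, 0.2727]), np.float64(23.3647), np.float64(0.0827), np.float64(0.0198)]
pos [0.4863 0.2727 0.1709] zaxis yaw -156.72 tilt 0.04 turn -0.08 alt 179.92 off before turn cm [ 6.99 -0.03  0.08] after [ 6.99 -0.03  0.08] j [ 0.8   0.33 -0.26  0.   -0.97  1.17]
```

View pics/w2.png

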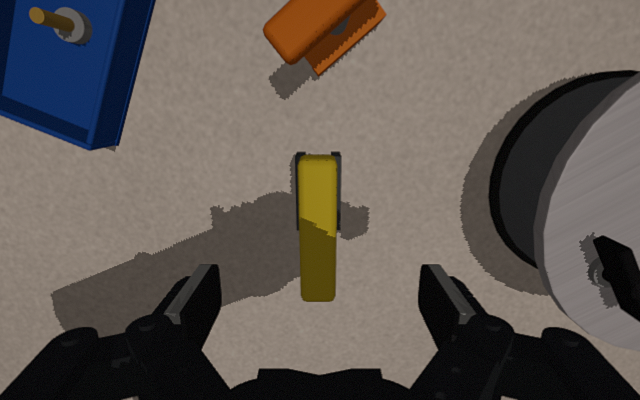

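Call:
{"fn": "jog_arm", "kwargs": {
  "moves": [
    {"jaw": 1, "offset": [1.5, 0, 0], "yaw": 0},
    {"jaw": 1, "offset": [1.5, 0, 0], "yaw": 0},
    {"jaw": 1, "offset": [1.5, 0, 0], "yaw": 0},
    {"jaw": 1, "offset": [1.5, 0, 0], "yaw": 0},
    {"jaw": 1, "offset": [1.0, 0, 0], "yaw": 0},
    {"jaw": 1, "offset": [0, 0, 0], "yaw": 0},
    {"jaw": -1, "offset": [0, 0, 0], "yaw": 0},
    {"jaw": -1, "offset": [0, 0, 0], "yaw": 0},
    {"jaw": -1, "offset": [0, 0, 0], "yaw": 0},
    {"jaw": -1, "offset": [0, 0, 0], "yaw": 0},
    {"jaw": -1, "offset": [0, 0, 0], "yaw": 0},
    {"jaw": -1, "offset": [0, 0, 0], "yaw": 0},
    {"jaw": -1, "offset": [0, 0, 0], "yaw": 0},
    {"jaw": -1, "offset": [0, 0, 0], "yaw": 0},
    {"jaw": -1, "offset": [0, 0, 0], "yaw": 0},
    {"jaw": -1, "offset": [0, 0, 0], "yaw": 0}
  ],
  "newtons": 80
}}

```text
time_s: 4.4
tool_pos: [0.4865, 0.2732, 0.1011]
ee_rot: [-2.903, 1.569, 0.645]
wrist_force: [-0.8, 1.2, 5.8]
opening: 0.247
```

Run:
```python
from m import *
print(robot.observe()['opening'])
save('wrist','w3.png');save('side','s3.png');go(.4858,.2727,.24,23.2)
```

```text
0.24662099791212727
pos [0.4865 0.2732 0.1011] zaxis yaw -156.68 tilt 0.12 turn 0.12 alt -179.88 off before turn cm [-1.389e+01  1.000e-02  6.000e-02] after [-1.389e+01  1.000e-02  6.000e-02] j [ 0.8   0.41 -0.34  0.   -0.81  1.18]
```

View pics/w3.png

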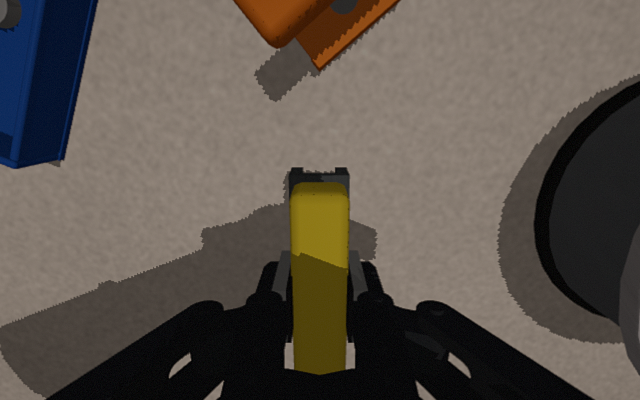

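Call:
{"fn": "jog_arm", "kwargs": {
  "moves": [
    {"jaw": -1, "offset": [-1, 0, 0], "yaw": 0},
    {"jaw": -1, "offset": [-2, 0, 0], "yaw": 0},
    {"jaw": -1, "offset": [-2.5, 0, 0], "yaw": 0},
    {"jaw": -1, "offset": [-2.5, 0, 0], "yaw": 0},
    {"jaw": -1, "offset": [-2.5, 0, 0], "yaw": 0},
    {"jaw": -1, "offset": [-2.5, 0, 0], "yaw": 0},
    {"jaw": -1, "offset": [-2, 0, 0], "yaw": 0},
    {"jaw": -1, "offset": [-1.5, 0, 0], "yaw": 0},
    {"jaw": -1, "offset": [0, 0, 0], "yaw": -4},
    {"jaw": -1, "offset": [0, 0, 0], "yaw": -5},
    {"jaw": -1, "offset": [0, 0, 0], "yaw": -5},
    {"jaw": -1, "offset": [0, 0, 0], "yaw": -5},
    {"jaw": -1, "offset": [0, 0, 0], "yaw": -2.7},
    {"jaw": -1, "offset": [0, 0, 0], "yaw": 0}
  ]
}}

```text
time_s: 5.67
tool_pos: [0.4847, 0.2716, 0.2638]
ee_rot: [-0.244, 1.566, -2.6]
wrist_force: [0.2, -0.4, -4.4]
opening: 0.244
```

Run:
```python
from m import *
go(.6265,.1055,.267,45)
im,P=cloud('wrist');cv2.imwrite('pics/w4.png',im[...,::-1])
```

```text
pos [0.4847 0.2716 0.2638] zaxis yaw -135.0 tilt 0.26 turn 0.0 alt -180.0 off before turn cm [-0.34 21.77  1.72] after [-0.34 21.77  1.72] j [ 0.8   0.25 -0.13 -0.   -1.19  1.55]
```

View pics/w4.png

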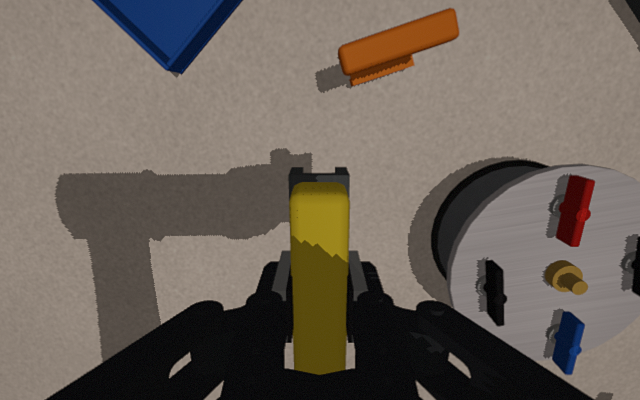

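All four nuts are in view: red at (574,210), blue at (568,342), black at (495,292), brass at (568,276).

```bash
cat > pot.py <<'E'
from m import *
def pot(im,P,red,blue,brass):
    o={}
    for nm,lo,hi,b in (('red',170,8,red),('blue',100,130,blue),('brass',12,30,brass)):
        if b is None: continue
        p=P[seg(im,P,lo,hi,.112 if nm!='brass' else .1,.145,b)];pt=p[p[:,2]>.122]
        print(nm,len(p),p.mean(0).round(4),'c/ang/len/wid',[np.round(x,4) for x in ax(p)],'top',len(pt),[np.round(x,4) for x in ax(pt)] if len(pt)>5 else '')
E
python3 - <<'E'
from pot import *
im,P=cloud('wrist')
pot(im,P,(540,160,610,260),(540,300,600,390),(535,250,600,300))
b=(480,250,515,335);Q=P[b[1]:b[3],b[0]:b[2]].reshape(-1,3);q=Q[Q[:,2]>.112];print('black',[np.round(x,4) for x in ax(q)])
E
```

```text
red 1419 [0.6272 0.1057 0.1216] c/ang/len/wid [array([0.626 , 0.1058]), np.float64(44.9945), np.float64(0.057), np.float64(0.0096)] top 811 [array([0.627 , 0.1043]), np.float64(45.025), np.float64(0.0566), np.float64(0.0095)]
blue 987 [ 0.5483 -0.0079  0.1211] c/ang/len/wid [array([ 0.5466, -0.0086]), np.float64(45.3489), np.float64(0.0562), np.float64(0.0085)] top 517 [array([ 0.5474, -0.0097]), np.float64(45.7135), np.float64(0.0556), np.float64(0.009)]
brass 983 [0.587  0.0506 0.1137] c/ang/len/wid [array([0.5872, 0.0512]), np.float64(4.6852), np.float64(0.0247), np.float64(0.0219)] top 227 [array([0.588, 0.046]), np.float64(113.668), np.float64(0.0136), np.float64(0.0122)]
black [array([0.533 , 0.1546]), np.float64(87.159), np.float64(0.1827), np.float64(0.034)]
```

Call:
{"fn": "jog_arm", "kwargs": {
  "moves": [
    {"jaw": -1, "offset": [0, 1.2, 0.1], "yaw": 0},
    {"jaw": -1, "offset": [0, 2.2, 0.17], "yaw": 0},
    {"jaw": -1, "offset": [0, 2.2, 0.17], "yaw": 0},
    {"jaw": -1, "offset": [0, 2.2, 0.17], "yaw": 0},
    {"jaw": -1, "offset": [0, 2.2, 0.17], "yaw": 0},
    {"jaw": -1, "offset": [0, 2.2, 0.17], "yaw": 0},
    {"jaw": -1, "offset": [0, 2.2, 0.17], "yaw": 0},
    {"jaw": -1, "offset": [0, 2.2, 0.17], "yaw": 0},
    {"jaw": -1, "offset": [0, 2.2, 0.17], "yaw": 0},
    {"jaw": -1, "offset": [0, 2.2, 0.17], "yaw": 0},
    {"jaw": -1, "offset": [0, 1.2, 0.12], "yaw": 0},
    {"jaw": -1, "offset": [0, 0, 0], "yaw": 0},
    {"jaw": -1, "offset": [0, 0, 0], "yaw": 0},
    {"jaw": -1, "offset": [0, 0, 0], "yaw": 0}
  ]
}}

```text
time_s: 6.93
tool_pos: [0.63, 0.1034, 0.265]
ee_rot: [-0.861, 1.57, 3.066]
wrist_force: [-1.2, 0.9, -3.2]
opening: 0.244
```

Run:
```python
from pot import *
go(.627,.1045,.212,45)
for n in ('wrist','scene','side'):
    im,P=cloud(n);cv2.imwrite(f'pics/{n}5.png',im[...,::-1])
```

```text
pos [0.63   0.1034 0.265 ] zaxis yaw -135.01 tilt 0.06 turn -0.01 alt 179.99 off before turn cm [ 5.3  -0.29  0.13] after [ 5.3  -0.29  0.13] j [ 0.42  0.39  0.08 -0.   -1.26  1.94]
```

View pics/wrist5.png

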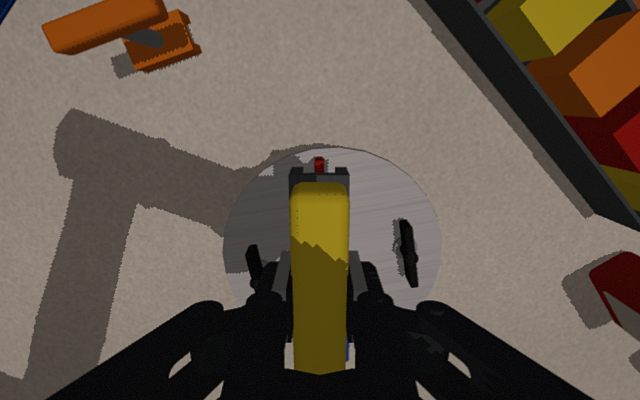

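View pics/side5.png

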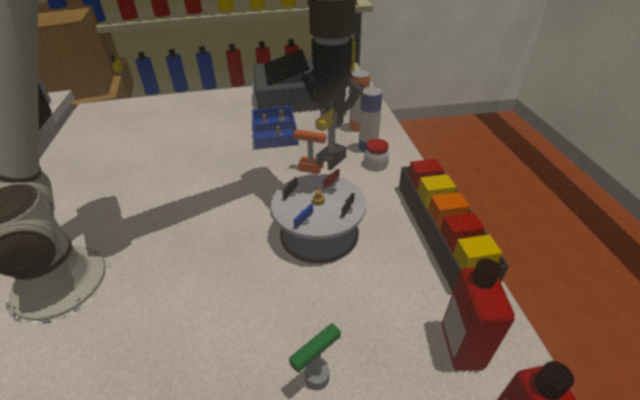

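Run:
```python
from pot import *
st=robot.observe();im,P=cloud('wrist')
M=R.from_euler('xyz',st['ee_rot']).as_matrix()
T=(P-st['tool_pos'])@M
hsv=cv2.cvtColor(im,cv2.COLOR_RGB2HSV)
def rep(n,m):
    t=T[m];w=P[m];print(n,m.sum(),'tool y',np.percentile(t[:,1],[2,50,98]).round(4),'z',np.percentile(t[:,2],[2,50,98]).round(4),'wz',np.percentile(w[:,2],[2,50,98]).round(3))
m=seg(im,P,170,8,.1,.14,(300,150,340,185));rep('red',m)
b=np.zeros((400,640),bool);b[160:186,285:355]=1
rep('foot',b&(P[...,2]>.15)&(hsv[...,1]<110)&(P[...,2]<.21))
rep('yel',seg(im,P,18,35,.2,.3,(280,170,360,380)))
pot(im,P,(300,150,340,185),None,None)
cv2.imwrite('pics/w5z.png',cv2.resize(im[140:260,240:420,::-1],None,fx=4,fy=4,interpolation=cv2.INTER_CUBIC))
# side/scene measure of the nut and foot
for n,bx in (('scene',None),('side',None)):
    pass
```

```text
red 133 tool y [-0.0039 -0.0006  0.0026] z [-0.0275 -0.0237 -0.0179] wz [0.113 0.125 0.127]
foot 761 tool y [-0.0191 -0.0006  0.0178] z [-0.0299 -0.0287 -0.0238] wz [0.165 0.19  0.192]
yel 10498 tool y [-0.0106 -0.0004  0.0098] z [-0.0427 -0.0119  0.0314] wz [0.272 0.283 0.284]
red 131 [0.6461 0.1209 0.1242] c/ang/len/wid [array([0.6456, 0.1205]), np.float64(42.8751), np.float64(0.0097), np.float64(0.0067)] top 113 [array([0.6456, 0.1204]), np.float64(42.0727), np.float64(0.0095), np.float64(0.0067)]
```

View pics/w5z.png

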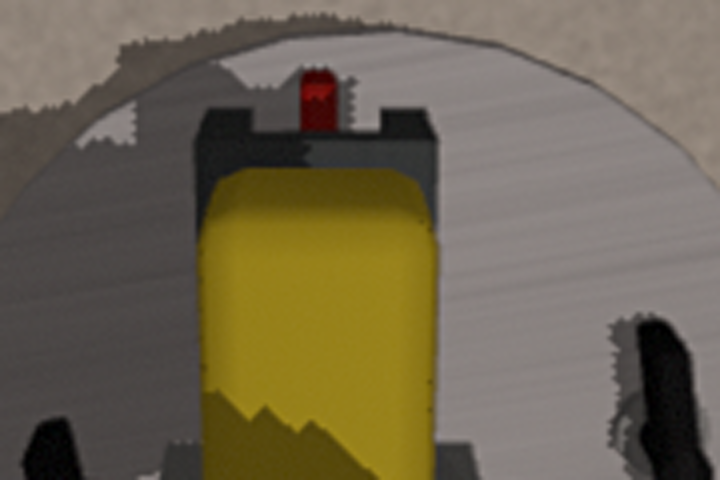

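View pics/scene5.png

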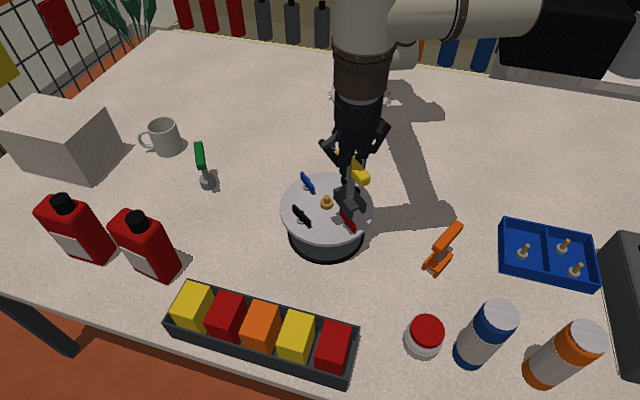

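The blade is centred in the slot in the wrist view: blade and slot are both at tool y of about -0.6 mm, and the ends match. Descending straight down.

Call:
{"fn": "jog_arm", "kwargs": {
  "moves": [
    {"jaw": -1, "offset": [1, 0, 0], "yaw": 0},
    {"jaw": -1, "offset": [1, 0, 0], "yaw": 0},
    {"jaw": -1, "offset": [0.8, 0, 0], "yaw": 0},
    {"jaw": -1, "offset": [0.6, 0, 0], "yaw": 0},
    {"jaw": -1, "offset": [0.5, 0, 0], "yaw": 0},
    {"jaw": -1, "offset": [0.5, 0, 0], "yaw": 0},
    {"jaw": -1, "offset": [0.4, 0, 0], "yaw": 0},
    {"jaw": -1, "offset": [0.4, 0, 0], "yaw": 0},
    {"jaw": -1, "offset": [0, 0, 0], "yaw": 0},
    {"jaw": -1, "offset": [0, 0, 0], "yaw": 0}
  ]
}}

```text
time_s: 7.97
tool_pos: [0.6306, 0.1031, 0.2132]
ee_rot: [0.383, 1.571, -1.973]
wrist_force: [0.1, 0.8, -3.2]
opening: 0.243
```

Run:
```python
from pot import *
go(.6293,.1025,.213,-3); print(robot.observe()['wrist_force'],robot.observe()['ft_torque'])
for n in ('wrist','scene'):
    im,P=cloud(n);cv2.imwrite(f'pics/{n}6.png',im[...,::-1] if n=='wrist' else cv2.resize(im[140:280,260:460,::-1],None,fx=4,fy=4,interpolation=2))
```

```text
pos [0.6306 0.1031 0.2132] zaxis yaw -135.0 tilt 0.01 turn 48.0 alt -132.0 off before turn cm [ 0.02 -0.05  0.13] after [0.02 0.07 0.12] j [ 0.41  0.43  0.    0.   -1.14  1.94]
[ 0.07168047  0.83045487 -3.16131682] [-0.02700548  0.05391215  0.01338892]
```

View pics/scene6.png

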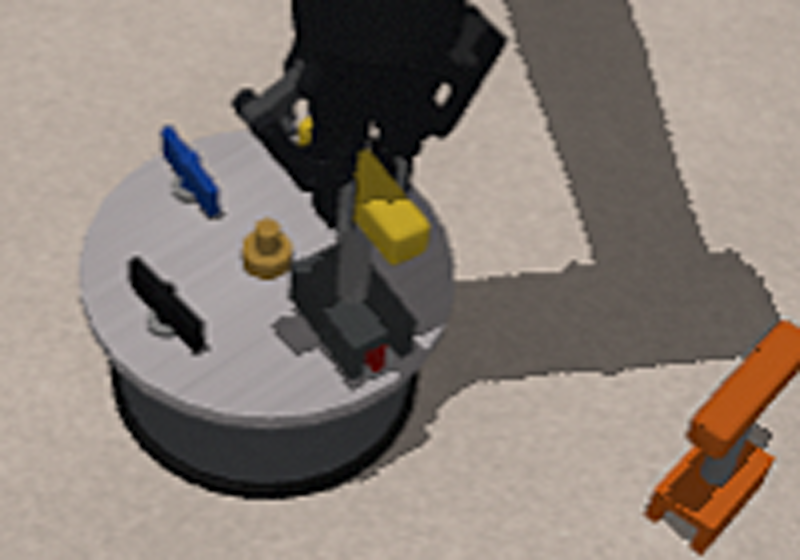

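View pics/wrist6.png

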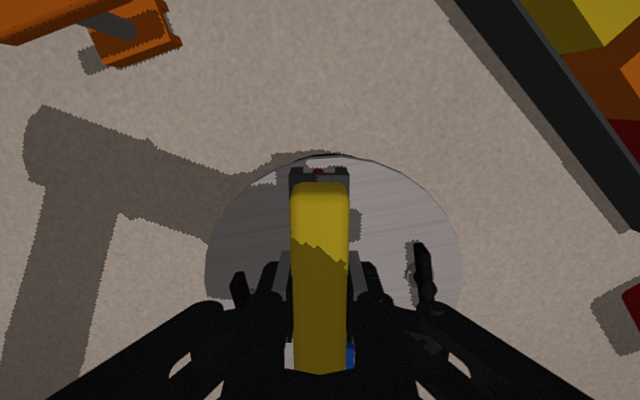

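The fork is over the red blade, with red visible in the slot at (375,357) of the scene crop. Next is a 48° clockwise turn.

Call:
{"fn": "jog_arm", "kwargs": {
  "moves": [
    {"jaw": -1, "offset": [0, 0, 0], "yaw": 4},
    {"jaw": -1, "offset": [0, 0, 0], "yaw": 4},
    {"jaw": -1, "offset": [0, 0, 0], "yaw": 4},
    {"jaw": -1, "offset": [0, 0, 0], "yaw": 4},
    {"jaw": -1, "offset": [0, 0, 0], "yaw": 4},
    {"jaw": -1, "offset": [0, 0, 0], "yaw": 4},
    {"jaw": -1, "offset": [0, 0, 0], "yaw": 4},
    {"jaw": -1, "offset": [0, 0, 0], "yaw": 4},
    {"jaw": -1, "offset": [0, 0, 0], "yaw": 4},
    {"jaw": -1, "offset": [0, 0, 0], "yaw": 4},
    {"jaw": -1, "offset": [0, 0, 0], "yaw": 4},
    {"jaw": -1, "offset": [0, 0, 0], "yaw": 4},
    {"jaw": -1, "offset": [0, 0, 0], "yaw": 0},
    {"jaw": -1, "offset": [0, 0, 0], "yaw": 0},
    {"jaw": -1, "offset": [0, 0, 0], "yaw": 0}
  ]
}}

```text
time_s: 9.32
tool_pos: [0.6306, 0.1031, 0.2136]
ee_rot: [-2.994, 1.57, 0.097]
wrist_force: [0.0, -0.9, -4.1]
opening: 0.241
```

Run:
```python
from pot import *
go(.6293,.1025,.213,-3); print(robot.observe()['wrist_force'],robot.observe()['ft_torque'])
for n in ('scene',):
    im,P=cloud(n);cv2.imwrite(f'pics/{n}7.png',im[...,::-1] if n=='wrist' else cv2.resize(im[140:280,260:460,::-1],None,fx=4,fy=4,interpolation=2))
```

```text
pos [0.6306 0.1031 0.2136] zaxis yaw 177.08 tilt 0.03 turn 0.08 alt -179.92 off before turn cm [0.06 0.07 0.13] after [0.06 0.07 0.13] j [ 0.41  0.43  0.    0.   -1.14  1.1 ]
[ 0.02080459 -0.90643197 -4.08616393] [-0.16021315  0.03002057 -0.00430074]
```

View pics/scene7.png

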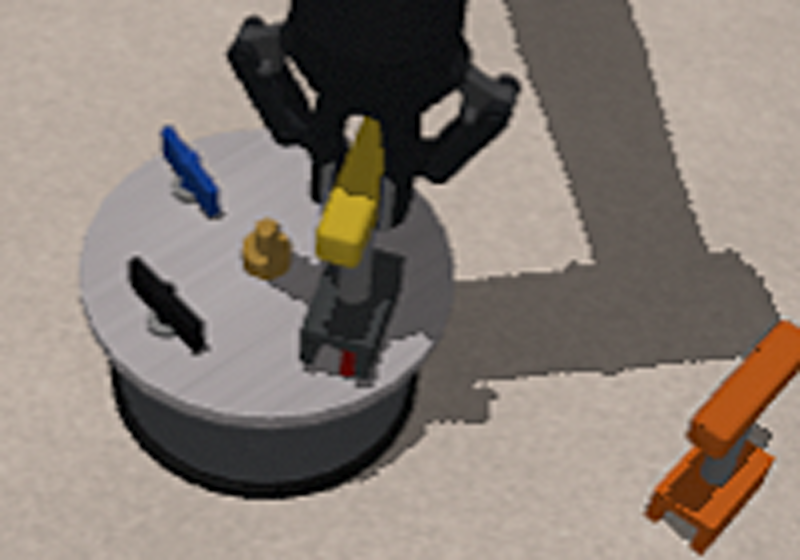

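Call:
{"fn": "jog_arm", "kwargs": {
  "moves": [
    {"jaw": -1, "offset": [0, 0, 0], "yaw": -4},
    {"jaw": -1, "offset": [0, 0, 0], "yaw": -4},
    {"jaw": -1, "offset": [-0.6, 0, 0], "yaw": 0},
    {"jaw": -1, "offset": [-1, 0, 0], "yaw": 0},
    {"jaw": -1, "offset": [-1.2, 0, 0], "yaw": 0},
    {"jaw": -1, "offset": [-1.2, 0, 0], "yaw": 0},
    {"jaw": -1, "offset": [-1.2, 0, 0], "yaw": 0},
    {"jaw": -1, "offset": [0, 0, 0], "yaw": 0},
    {"jaw": -1, "offset": [0, 0, 0], "yaw": 0}
  ]
}}

```text
time_s: 10.12
tool_pos: [0.631, 0.1034, 0.2668]
ee_rot: [-2.8, 1.568, 0.428]
wrist_force: [0.3, -0.1, -4.1]
opening: 0.241
```

Run:
```python
from pot import *
go(.5495,-.0122,.265,45)
im,P=cloud('scene');cv2.imwrite(f'pics/scene8.png',cv2.resize(im[140:280,260:460,::-1],None,fx=4,fy=4,interpolation=2))
pot(im,P,(320,160,390,250),(290,160,335,210),None)
im,P=cloud('side');pot(im,P,(315,155,380,210),(285,195,320,235),None)
```

```text
pos [0.631  0.1034 0.2668] zaxis yaw -175.04 tilt 0.18 turn -40.04 alt 139.96 off before turn cm [ 0.15 10.81  9.12] after [ 0.15  2.41 13.94] j [ 0.42  0.39  0.08 -0.   -1.26  1.24]
red 84 [0.6391 0.1049 0.1248] c/ang/len/wid [array([0.6359, 0.1044]), np.float64(11.5106), np.float64(0.045), np.float64(0.0101)] top 72 [array([0.6357, 0.1046]), np.float64(11.4246), np.float64(0.0448), np.float64(0.0085)]
blue 101 [ 0.5531 -0.0105  0.1228] c/ang/len/wid [array([ 0.5523, -0.0124]), np.float64(46.1718), np.float64(0.055), np.float64(0.0078)] top 62 [array([ 0.5517, -0.0112]), np.float64(46.5704), np.float64(0.056), np.float64(0.0079)]
red 142 [0.6278 0.099  0.1216] c/ang/len/wid [array([0.6275, 0.099 ]), np.float64(10.6861), np.float64(0.0528), np.float64(0.0055)] top 69 [array([0.6281, 0.0991]), np.float64(10.7742), np.float64(0.0534), np.float64(0.0053)]
blue 96 [ 0.5494 -0.0147  0.126 ] c/ang/len/wid [array([ 0.5497, -0.0148]), np.float64(45.6787), np.float64(0.0513), np.float64(0.0067)] top 83 [array([ 0.5498, -0.0145]), np.float64(45.9184), np.float64(0.0511), np.float64(0.007)]
```

View pics/scene8.png

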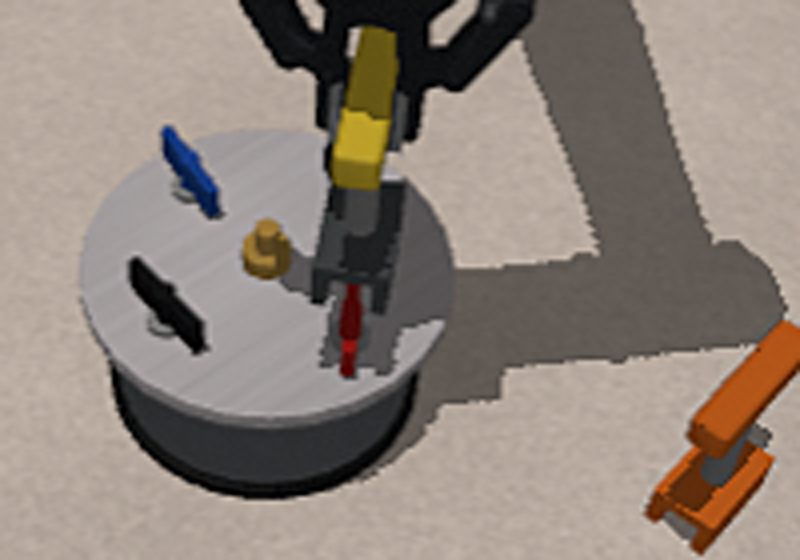

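Red is half-way: about 11°, so 44° of nut turn. Next is blue.

Call:
{"fn": "jog_arm", "kwargs": {
  "moves": [
    {"jaw": -1, "offset": [0, 1.34, 1.14], "yaw": 0},
    {"jaw": -1, "offset": [0, 1.34, 1.14], "yaw": 0},
    {"jaw": -1, "offset": [0, 1.34, 1.14], "yaw": 0},
    {"jaw": -1, "offset": [0, 1.34, 1.14], "yaw": 0},
    {"jaw": -1, "offset": [0, 1.34, 1.14], "yaw": 0},
    {"jaw": -1, "offset": [0, 1.34, 1.14], "yaw": 0},
    {"jaw": -1, "offset": [0, 1.34, 1.14], "yaw": 0},
    {"jaw": -1, "offset": [0, 1.34, 1.14], "yaw": 0},
    {"jaw": -1, "offset": [0, 0, 0], "yaw": -5},
    {"jaw": -1, "offset": [0, 0, 0], "yaw": -5},
    {"jaw": -1, "offset": [0, 0, 0], "yaw": -5},
    {"jaw": -1, "offset": [0, 0, 0], "yaw": -5},
    {"jaw": -1, "offset": [0, 0, 0], "yaw": -5},
    {"jaw": -1, "offset": [0, 0, 0], "yaw": -5},
    {"jaw": -1, "offset": [0, 0, 0], "yaw": -5},
    {"jaw": -1, "offset": [0, 0, 0], "yaw": -5},
    {"jaw": -1, "offset": [0, 0, 0], "yaw": 0},
    {"jaw": -1, "offset": [0, 0, 0], "yaw": 0},
    {"jaw": -1, "offset": [0, 0, 0], "yaw": 0}
  ]
}}

```text
time_s: 11.8
tool_pos: [0.5488, -0.0118, 0.2652]
ee_rot: [-0.707, 1.57, -3.065]
wrist_force: [0.2, 0.1, -3.0]
opening: 0.244
```

```bash
cat > al.py <<'E'
from pot import *
def al(lo,hi,out,box=(295,150,345,185)):
    go(.5497,-.0113,.213,45)
    st=robot.observe();im,P=cloud('wrist')
    M=R.from_euler('xyz',st['ee_rot']).as_matrix();T=(P-st['tool_pos'])@M
    m=seg(im,P,lo,hi,.1,.145,box)
    def rep(n,m):
        t=T[m]
        if len(t)<3: print(n,len(t)); return
        print(n,m.sum(),'tool y',np.percentile(t[:,1],[2,50,98]).round(4),'z',np.percentile(t[:,2],[2,50,98]).round(4))
    rep('blade',m)
    b=np.zeros((400,640),bool);b[155:186,280:360]=1
    rep('foot',b&(P[...,2]>.15)&(cv2.cvtColor(im,cv2.COLOR_RGB2HSV)[...,1]<110)&(P[...,2]<.21))
    cv2.imwrite('pics/'+out,cv2.resize(im[130:280,220:440,::-1],None,fx=3.5,fy=3.5,interpolation=2))
E
python3 - <<'E'
from al import *
al(100,130,'w9.png')
E
```

```text
pos [ 0.5488 -0.0118  0.2652] zaxis yaw -135.12 tilt 0.02 turn -0.12 alt 179.88 off before turn cm [ 5.22  0.03 -0.1 ] after [ 5.22  0.03 -0.1 ] j [ 0.27  0.24 -0.14 -0.   -1.19  2.08]
blade 147 tool y [-0.0039 -0.0006  0.0026] z [-0.029  -0.0244 -0.018 ]
foot 763 tool y [-0.0191 -0.0005  0.0179] z [-0.0299 -0.0287 -0.0239]
```

View pics/w9.png

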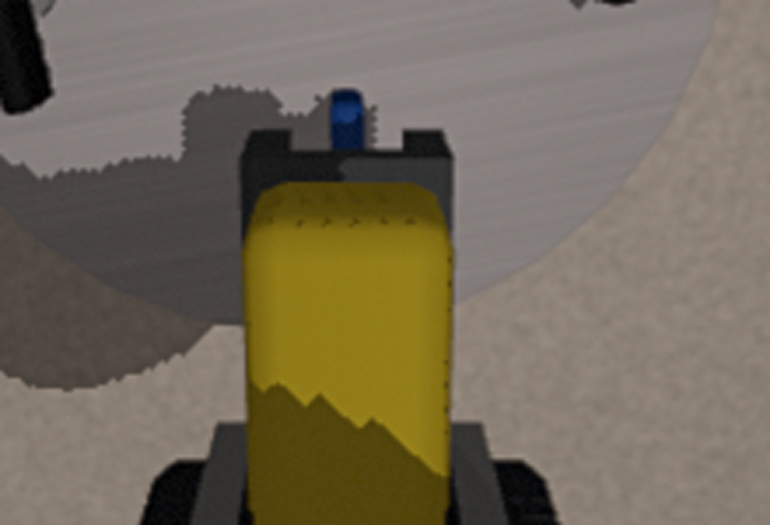

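The blue blade is centred in the slot. Descending and turning.

Call:
{"fn": "jog_arm", "kwargs": {
  "moves": [
    {"jaw": -1, "offset": [1, 0, 0], "yaw": 0},
    {"jaw": -1, "offset": [1, 0, 0], "yaw": 0},
    {"jaw": -1, "offset": [0.8, 0, 0], "yaw": 0},
    {"jaw": -1, "offset": [0.6, 0, 0], "yaw": 0},
    {"jaw": -1, "offset": [0.5, 0, 0], "yaw": 0},
    {"jaw": -1, "offset": [0.5, 0, 0], "yaw": 0},
    {"jaw": -1, "offset": [0.4, 0, 0], "yaw": 0},
    {"jaw": -1, "offset": [0.4, 0, 0], "yaw": 0},
    {"jaw": -1, "offset": [0, 0, 0], "yaw": 0},
    {"jaw": -1, "offset": [0, 0, 0], "yaw": 0}
  ]
}}

```text
time_s: 12.68
tool_pos: [0.549, -0.0116, 0.2133]
ee_rot: [0.16, 1.571, -2.196]
wrist_force: [-0.6, 0.3, -2.9]
opening: 0.244
```

Call:
{"fn": "jog_arm", "kwargs": {
  "moves": [
    {"jaw": -1, "offset": [0, 0, 0], "yaw": 4},
    {"jaw": -1, "offset": [0, 0, 0], "yaw": 4},
    {"jaw": -1, "offset": [0, 0, 0], "yaw": 4},
    {"jaw": -1, "offset": [0, 0, 0], "yaw": 4},
    {"jaw": -1, "offset": [0, 0, 0], "yaw": 4},
    {"jaw": -1, "offset": [0, 0, 0], "yaw": 4},
    {"jaw": -1, "offset": [0, 0, 0], "yaw": 4},
    {"jaw": -1, "offset": [0, 0, 0], "yaw": 4},
    {"jaw": -1, "offset": [0, 0, 0], "yaw": 4},
    {"jaw": -1, "offset": [0, 0, 0], "yaw": 4},
    {"jaw": -1, "offset": [0, 0, 0], "yaw": 4},
    {"jaw": -1, "offset": [0, 0, 0], "yaw": 4},
    {"jaw": -1, "offset": [0, 0, 0], "yaw": 4},
    {"jaw": -1, "offset": [0, 0, 0], "yaw": 4},
    {"jaw": -1, "offset": [0, 0, 0], "yaw": 4},
    {"jaw": -1, "offset": [0, 0, 0], "yaw": 4},
    {"jaw": -1, "offset": [0, 0, 0], "yaw": 4},
    {"jaw": -1, "offset": [0, 0, 0], "yaw": 4},
    {"jaw": -1, "offset": [0, 0, 0], "yaw": 4},
    {"jaw": -1, "offset": [0, 0, 0], "yaw": 0}
  ]
}}

```text
time_s: 14.35
tool_pos: [0.5492, -0.0118, 0.2139]
ee_rot: [-2.941, 1.57, -0.342]
wrist_force: [0.2, 0.1, -3.5]
opening: 0.243
```

Run:
```python
from pot import *
go(.5497,-.0113,.213,-43); print(robot.observe()['wrist_force'],robot.observe()['ft_torque'])
save('scene','s10.png');c=cv2.imread('pics/s10.png');cv2.imwrite('pics/s10z.png',cv2.resize(c[140:280,260:460],None,fx=4,fy=4,interpolation=2))
```

```text
pos [ 0.5492 -0.0118  0.2139] zaxis yaw 148.94 tilt 0.05 turn 11.94 alt -168.06 off before turn cm [ 0.09 -0.07 -0.02] after [ 0.09 -0.07 -0.  ] j [ 0.27  0.28 -0.22  0.   -1.07  0.75]
[ 0.21427377  0.0547524  -3.51413295] [-0.18235437 -0.01895136  0.05842792]
```

View pics/s10z.png

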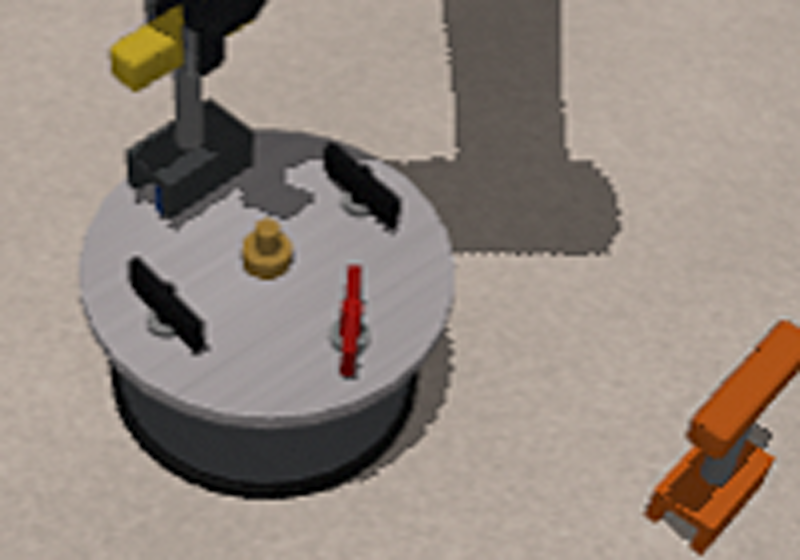

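Blue is following the wrench. Finishing the turn by 13° more, then backing off and lifting.

Call:
{"fn": "jog_arm", "kwargs": {
  "moves": [
    {"jaw": -1, "offset": [0, 0, 0], "yaw": 4},
    {"jaw": -1, "offset": [0, 0, 0], "yaw": 3},
    {"jaw": -1, "offset": [0, 0, 0], "yaw": 3},
    {"jaw": -1, "offset": [0, 0, 0], "yaw": 3},
    {"jaw": -1, "offset": [0, 0, 0], "yaw": 0},
    {"jaw": -1, "offset": [0, 0, 0], "yaw": 0},
    {"jaw": -1, "offset": [0, 0, 0], "yaw": 0},
    {"jaw": -1, "offset": [0, 0, 0], "yaw": 0}
  ]
}}

```text
time_s: 15.07
tool_pos: [0.549, -0.0116, 0.2134]
ee_rot: [-2.876, 1.571, -0.501]
wrist_force: [0.1, -0.3, -4.0]
opening: 0.243
```

Call:
{"fn": "jog_arm", "kwargs": {
  "moves": [
    {"jaw": -1, "offset": [0, 0, 0], "yaw": -4},
    {"jaw": -1, "offset": [0, 0, 0], "yaw": -4},
    {"jaw": -1, "offset": [-0.6, 0, 0], "yaw": 0},
    {"jaw": -1, "offset": [-1, 0, 0], "yaw": 0},
    {"jaw": -1, "offset": [-1.2, 0, 0], "yaw": 0},
    {"jaw": -1, "offset": [-1.2, 0, 0], "yaw": 0},
    {"jaw": -1, "offset": [-1.2, 0, 0], "yaw": 0},
    {"jaw": -1, "offset": [0, 0, 0], "yaw": 0},
    {"jaw": -1, "offset": [0, 0, 0], "yaw": 0}
  ]
}}

```text
time_s: 15.82
tool_pos: [0.5495, -0.0113, 0.2666]
ee_rot: [-2.169, 1.568, 0.343]
wrist_force: [0.5, -0.3, -3.2]
opening: 0.242
```

Run:
```python
from pot import *
go(.630,.1034,.265,10)
im,P=cloud('scene');cv2.imwrite(f'pics/s11.png',cv2.resize(im[140:280,260:460,::-1],None,fx=4,fy=4,interpolation=2))
pot(im,P,(320,160,390,250),(280,160,335,210),None)
im,P=cloud('side');pot(im,P,(315,155,380,210),(285,195,320,235),None)
```

```text
pos [ 0.5495 -0.0113  0.2666] zaxis yaw 143.95 tilt 0.17 turn -46.05 alt 133.95 off before turn cm [  0.19 -14.01   0.24] after [ 0.19 -9.9  -9.92] j [ 0.27  0.24 -0.14 -0.   -1.19  0.67]
red 93 [0.6349 0.104  0.1252] c/ang/len/wid [array([0.6311, 0.1033]), np.float64(11.6159), np.float64(0.0564), np.float64(0.0089)] top 81 [array([0.6309, 0.1034]), np.float64(11.8109), np.float64(0.056), np.float64(0.0077)]
blue 134 [ 0.5531 -0.0113  0.1222] c/ang/len/wid [array([ 0.5523, -0.01  ]), np.float64(148.9328), np.float64(0.0539), np.float64(0.0093)] top 79 [array([ 0.5517, -0.0108]), np.float64(149.2401), np.float64(0.0544), np.float64(0.0096)]
red 159 [0.6284 0.0994 0.1222] c/ang/len/wid [array([0.6284, 0.0993]), np.float64(10.9491), np.float64(0.0526), np.float64(0.0083)] top 87 [array([0.6284, 0.0996]), np.float64(11.2017), np.float64(0.0531), np.float64(0.009)]
blue 37 [ 0.5512 -0.0172  0.1253] c/ang/len/wid [array([ 0.5494, -0.016 ]), np.float64(149.1925), np.float64(0.0491), np.float64(0.0071)] top 27 [array([ 0.55  , -0.0164]), np.float64(149.4892), np.float64(0.0479), np.float64(0.0074)]
```

View pics/s11.png

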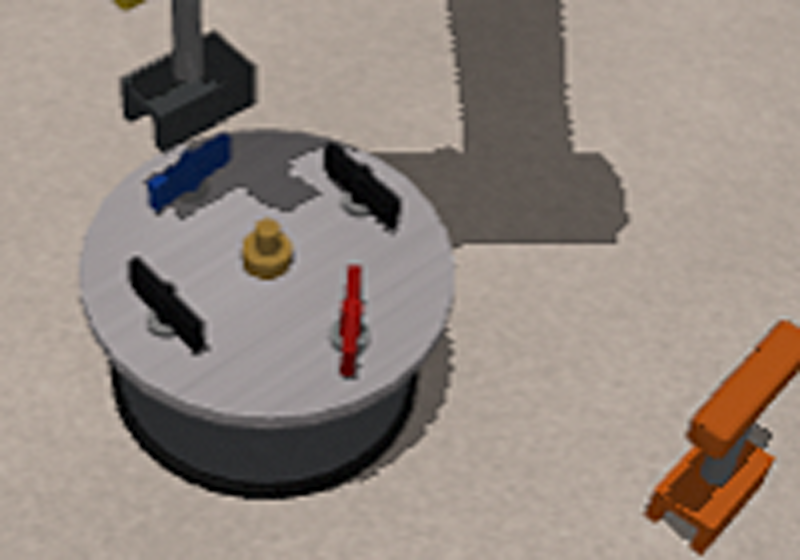

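Blue is home at about 86°, and red stays at about 44°. Back to red.

Call:
{"fn": "jog_arm", "kwargs": {
  "moves": [
    {"jaw": -1, "offset": [0, -1.4, 0.02], "yaw": 0},
    {"jaw": -1, "offset": [0, -1.4, 0.02], "yaw": 0},
    {"jaw": -1, "offset": [0, -1.4, 0.02], "yaw": 0},
    {"jaw": -1, "offset": [0, -1.4, 0.02], "yaw": 0},
    {"jaw": -1, "offset": [0, -1.4, 0.02], "yaw": 0},
    {"jaw": -1, "offset": [0, -1.4, 0.02], "yaw": 0},
    {"jaw": -1, "offset": [0, -1.4, 0.02], "yaw": 0},
    {"jaw": -1, "offset": [0, -1.4, 0.02], "yaw": 0},
    {"jaw": -1, "offset": [0, -1.4, 0.02], "yaw": 0},
    {"jaw": -1, "offset": [0, -1.4, 0.02], "yaw": 0}
  ]
}}

```text
time_s: 16.75
tool_pos: [0.6305, 0.1042, 0.2651]
ee_rot: [1.124, 1.571, -2.646]
wrist_force: [0.5, 0.4, -4.5]
opening: 0.245
```

Call:
{"fn": "jog_arm", "kwargs": {
  "moves": [
    {"jaw": -1, "offset": [0, 0, 0], "yaw": -4.7},
    {"jaw": -1, "offset": [0, 0, 0], "yaw": -4.7},
    {"jaw": -1, "offset": [0, 0, 0], "yaw": -4.7},
    {"jaw": -1, "offset": [0, 0, 0], "yaw": -4.7},
    {"jaw": -1, "offset": [0, 0, 0], "yaw": -4.7},
    {"jaw": -1, "offset": [0, 0, 0], "yaw": -4.7},
    {"jaw": -1, "offset": [0, 0, 0], "yaw": -4.7},
    {"jaw": -1, "offset": [0, 0, 0], "yaw": -4.7},
    {"jaw": -1, "offset": [0, 0, 0], "yaw": -4.7},
    {"jaw": -1, "offset": [0, 0, 0], "yaw": -4.7},
    {"jaw": -1, "offset": [0, 0, 0], "yaw": 0},
    {"jaw": -1, "offset": [0, 0, 0], "yaw": 0},
    {"jaw": -1, "offset": [0, 0, 0], "yaw": 0}
  ]
}}

```text
time_s: 17.83
tool_pos: [0.6299, 0.1032, 0.2652]
ee_rot: [0.046, 1.571, -2.905]
wrist_force: [0.3, 0.1, -4.6]
opening: 0.249
```

Run:
```python
from al import *
al(170,8,'w12.png')
```

```text
pos [0.6299 0.1032 0.2652] zaxis yaw -169.09 tilt 0.01 turn -34.09 alt 145.91 off before turn cm [ 5.22  9.73 10.04] after [ 5.22  2.43 13.77] j [ 0.42  0.39  0.08 -0.   -1.26  1.35]
blade 135 tool y [-0.0029  0.0004  0.0037] z [-0.0278 -0.0237 -0.0179]
foot 764 tool y [-0.0181  0.0004  0.0189] z [-0.0299 -0.0288 -0.0239]
```

View pics/w12.png

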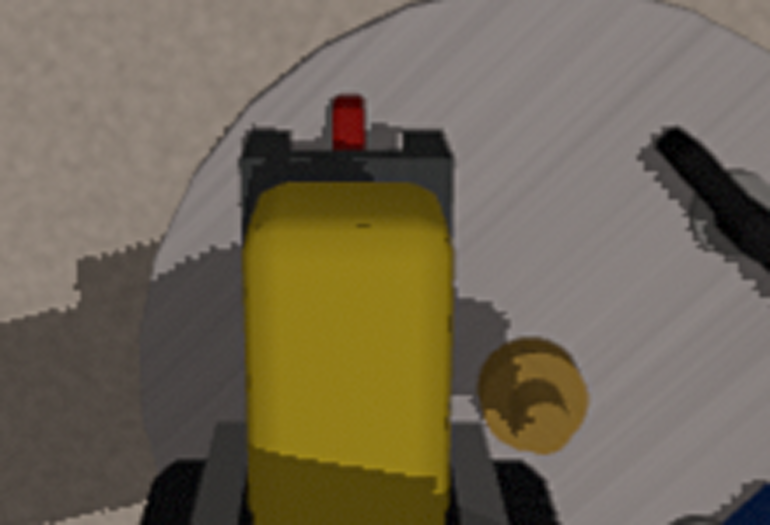

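Aligned again. Descending, then turning 55° clockwise.

Call:
{"fn": "jog_arm", "kwargs": {
  "moves": [
    {"jaw": -1, "offset": [1, 0, 0], "yaw": 0},
    {"jaw": -1, "offset": [1, 0, 0], "yaw": 0},
    {"jaw": -1, "offset": [0.8, 0, 0], "yaw": 0},
    {"jaw": -1, "offset": [0.6, 0, 0], "yaw": 0},
    {"jaw": -1, "offset": [0.5, 0, 0], "yaw": 0},
    {"jaw": -1, "offset": [0.5, 0, 0], "yaw": 0},
    {"jaw": -1, "offset": [0.4, 0, 0], "yaw": 0},
    {"jaw": -1, "offset": [0.4, 0, 0], "yaw": 0},
    {"jaw": -1, "offset": [0, 0, 0], "yaw": 0},
    {"jaw": -1, "offset": [0, 0, 0], "yaw": 0}
  ]
}}

```text
time_s: 18.72
tool_pos: [0.6297, 0.1028, 0.2132]
ee_rot: [0.757, 1.571, -2.192]
wrist_force: [0.0, -1.0, -2.6]
opening: 0.239
```

Call:
{"fn": "jog_arm", "kwargs": {
  "moves": [
    {"jaw": -1, "offset": [0, 0, 0], "yaw": 4},
    {"jaw": -1, "offset": [0, 0, 0], "yaw": 4},
    {"jaw": -1, "offset": [0, 0, 0], "yaw": 4},
    {"jaw": -1, "offset": [0, 0, 0], "yaw": 4},
    {"jaw": -1, "offset": [0, 0, 0], "yaw": 4},
    {"jaw": -1, "offset": [0, 0, 0], "yaw": 4},
    {"jaw": -1, "offset": [0, 0, 0], "yaw": 4},
    {"jaw": -1, "offset": [0, 0, 0], "yaw": 4},
    {"jaw": -1, "offset": [0, 0, 0], "yaw": 4},
    {"jaw": -1, "offset": [0, 0, 0], "yaw": 4},
    {"jaw": -1, "offset": [0, 0, 0], "yaw": 4},
    {"jaw": -1, "offset": [0, 0, 0], "yaw": 4},
    {"jaw": -1, "offset": [0, 0, 0], "yaw": 3},
    {"jaw": -1, "offset": [0, 0, 0], "yaw": 3},
    {"jaw": -1, "offset": [0, 0, 0], "yaw": 0},
    {"jaw": -1, "offset": [0, 0, 0], "yaw": 0},
    {"jaw": -1, "offset": [0, 0, 0], "yaw": 0}
  ]
}}

```text
time_s: 20.13
tool_pos: [0.6297, 0.1027, 0.2137]
ee_rot: [-2.895, 1.57, -0.503]
wrist_force: [-0.5, -1.4, -2.7]
opening: 0.246
```

Call:
{"fn": "jog_arm", "kwargs": {
  "moves": [
    {"jaw": -1, "offset": [0, 0, 0], "yaw": -4},
    {"jaw": -1, "offset": [0, 0, 0], "yaw": -4},
    {"jaw": -1, "offset": [-0.6, 0, 0], "yaw": 0},
    {"jaw": -1, "offset": [-1, 0, 0], "yaw": 0},
    {"jaw": -1, "offset": [-1.2, 0, 0], "yaw": 0},
    {"jaw": -1, "offset": [-1.2, 0, 0], "yaw": 0},
    {"jaw": -1, "offset": [-1.2, 0, 0], "yaw": 0},
    {"jaw": -1, "offset": [0, 0, 0], "yaw": 0},
    {"jaw": -1, "offset": [0, 0, 0], "yaw": 0}
  ]
}}

```text
time_s: 20.88
tool_pos: [0.6302, 0.1032, 0.2669]
ee_rot: [-2.078, 1.567, 0.452]
wrist_force: [-1.2, -0.7, -4.6]
opening: 0.245
```

Run:
```python
from pot import *
go(.486,.2725,.265,23.2)
im,P=cloud('scene');cv2.imwrite(f'pics/s13.png',cv2.resize(im[140:280,260:460,::-1],None,fx=4,fy=4,interpolation=2))
pot(im,P,(320,160,390,250),(280,160,335,210),None)
im,P=cloud('side');pot(im,P,(315,155,380,210),(285,195,320,235),None)
```

```text
pos [0.6302 0.1032 0.2669] zaxis yaw 144.96 tilt 0.19 turn -58.24 alt 121.76 off before turn cm [ 0.17 -5.58 21.53] after [  0.17 -21.24   6.58] j [ 0.42  0.39  0.08 -0.   -1.26  0.54]
red 141 [0.6334 0.1034 0.1225] c/ang/len/wid [array([0.6322, 0.1049]), np.float64(148.6835), np.float64(0.0547), np.float64(0.0083)] top 85 [array([0.6315, 0.1039]), np.float64(148.7399), np.float64(0.0547), np.float64(0.0083)]
blue 138 [ 0.5528 -0.0112  0.1223] c/ang/len/wid [array([ 0.5519, -0.0099]), np.float64(149.1081), np.float64(0.0549), np.float64(0.0088)] top 79 [array([ 0.5509, -0.0109]), np.float64(149.0906), np.float64(0.055), np.float64(0.0091)]
red 149 [0.6278 0.099  0.1216] c/ang/len/wid [array([0.6279, 0.0989]), np.float64(150.4792), np.float64(0.0532), np.float64(0.0057)] top 72 [array([0.6276, 0.099 ]), np.float64(150.8402), np.float64(0.0534), np.float64(0.0064)]
blue 75 [ 0.5491 -0.0151  0.1276] c/ang/len/wid [array([ 0.5482, -0.0149]), np.float64(148.4747), np.float64(0.0521), np.float64(0.0079)] top 73 [array([ 0.5482, -0.0149]), np.float64(148.6347), np.float64(0.0521), np.float64(0.0079)]
```

View pics/s13.png

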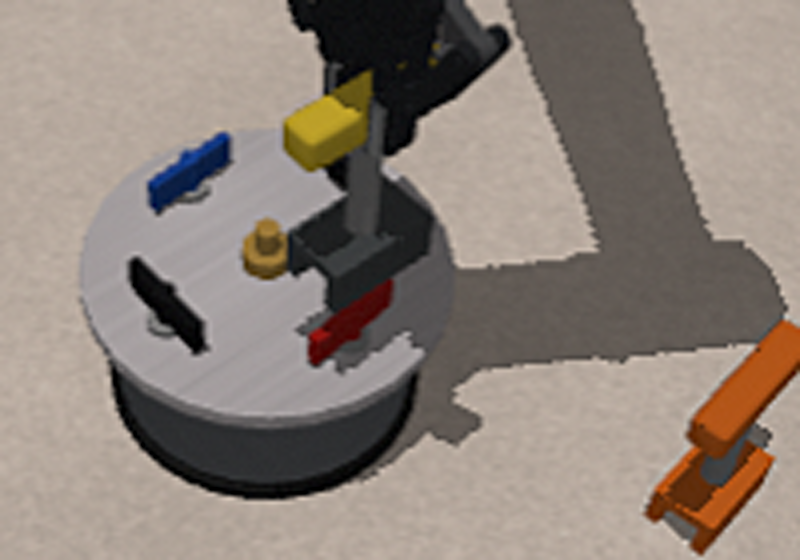

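Both nuts are home at about 85°. Returning the wrench to its original spot.

Call:
{"fn": "jog_arm", "kwargs": {
  "moves": [
    {"jaw": -1, "offset": [0, -0.3, 1.1], "yaw": 0},
    {"jaw": -1, "offset": [0, -0.56, 2.15], "yaw": 0},
    {"jaw": -1, "offset": [0, -0.56, 2.15], "yaw": 0},
    {"jaw": -1, "offset": [0, -0.56, 2.15], "yaw": 0},
    {"jaw": -1, "offset": [0, -0.56, 2.15], "yaw": 0},
    {"jaw": -1, "offset": [0, -0.56, 2.15], "yaw": 0},
    {"jaw": -1, "offset": [0, -0.56, 2.15], "yaw": 0},
    {"jaw": -1, "offset": [0, -0.56, 2.15], "yaw": 0},
    {"jaw": -1, "offset": [0, -0.56, 2.15], "yaw": 0},
    {"jaw": -1, "offset": [0, -0.56, 2.15], "yaw": 0},
    {"jaw": -1, "offset": [0, -0.25, 1.1], "yaw": 0},
    {"jaw": -1, "offset": [0, 0, 0], "yaw": 0}
  ]
}}

```text
time_s: 21.98
tool_pos: [0.4833, 0.2738, 0.2649]
ee_rot: [0.749, 1.57, -3.001]
wrist_force: [0.6, -0.1, -3.4]
opening: 0.242
```

Call:
{"fn": "jog_arm", "kwargs": {
  "moves": [
    {"jaw": -1, "offset": [0, 0, 0], "yaw": -4.85},
    {"jaw": -1, "offset": [0, 0, 0], "yaw": -4.85},
    {"jaw": -1, "offset": [0, 0, 0], "yaw": -4.85},
    {"jaw": -1, "offset": [0, 0, 0], "yaw": -4.85},
    {"jaw": -1, "offset": [0, 0, 0], "yaw": -4.85},
    {"jaw": -1, "offset": [0, 0, 0], "yaw": -4.85},
    {"jaw": -1, "offset": [0, 0, 0], "yaw": -4.85},
    {"jaw": -1, "offset": [0, 0, 0], "yaw": -4.85},
    {"jaw": -1, "offset": [0, 0, 0], "yaw": -4.85},
    {"jaw": -1, "offset": [0, 0, 0], "yaw": -4.85},
    {"jaw": -1, "offset": [0, 0, 0], "yaw": -4.85},
    {"jaw": -1, "offset": [0, 0, 0], "yaw": -4.85},
    {"jaw": -1, "offset": [0, 0, 0], "yaw": 0},
    {"jaw": -1, "offset": [0, 0, 0], "yaw": 0}
  ]
}}

```text
time_s: 23.15
tool_pos: [0.4853, 0.2718, 0.265]
ee_rot: [0.53, 1.57, -2.209]
wrist_force: [-0.1, -0.8, -3.0]
opening: 0.246
```

Run:
```python
from pot import *
go(.486,.2725,.102,23.2);save('side','s14.png')
```

```text
pos [0.4853 0.2718 0.265 ] zaxis yaw -156.96 tilt 0.05 turn -0.16 alt 179.84 off before turn cm [16.3  -0.04 -0.11] after [16.3  -0.04 -0.11] j [ 0.8   0.25 -0.13  0.   -1.19  1.17]
```

View pics/s14.png

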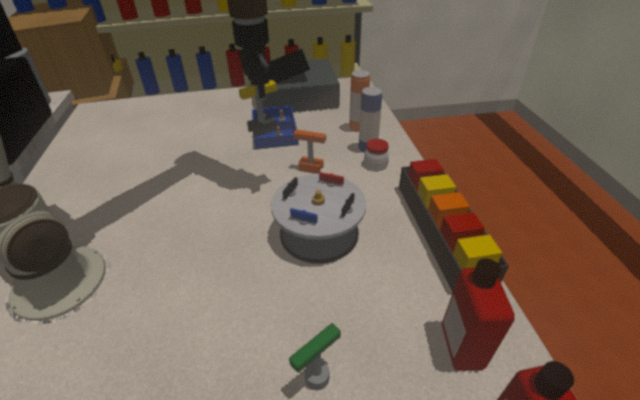

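Both nuts lie along the rim: red at (331,179), blue at (304,215). The wrench is back over its old spot, so I'll lower it.

Call:
{"fn": "jog_arm", "kwargs": {
  "moves": [
    {"jaw": -1, "offset": [1.5, 0, 0], "yaw": 0},
    {"jaw": -1, "offset": [2.2, 0, 0], "yaw": 0},
    {"jaw": -1, "offset": [2.2, 0, 0], "yaw": 0},
    {"jaw": -1, "offset": [2.2, 0, 0], "yaw": 0},
    {"jaw": -1, "offset": [2.2, 0, 0], "yaw": 0},
    {"jaw": -1, "offset": [2, 0, 0], "yaw": 0},
    {"jaw": -1, "offset": [1.5, 0, 0], "yaw": 0},
    {"jaw": -1, "offset": [1, 0, 0], "yaw": 0},
    {"jaw": -1, "offset": [0.6, 0, 0], "yaw": 0},
    {"jaw": -1, "offset": [0.4, 0, 0], "yaw": 0},
    {"jaw": -1, "offset": [0.3, 0, 0], "yaw": 0},
    {"jaw": -1, "offset": [0.1, 0, 0], "yaw": 0},
    {"jaw": -1, "offset": [0, 0, 0], "yaw": 0},
    {"jaw": -1, "offset": [0, 0, 0], "yaw": 0},
    {"jaw": -1, "offset": [0, 0, 0], "yaw": 0}
  ]
}}

```text
time_s: 24.45
tool_pos: [0.4855, 0.2726, 0.104]
ee_rot: [-2.825, 1.569, 0.722]
wrist_force: [-0.0, -0.2, -3.0]
opening: 0.242
```

Call:
{"fn": "jog_arm", "kwargs": {
  "moves": [
    {"jaw": -1, "offset": [0.1, 0, 0], "yaw": 0},
    {"jaw": -1, "offset": [0.1, 0, 0], "yaw": 0},
    {"jaw": -1, "offset": [0.05, 0, 0], "yaw": 0},
    {"jaw": -1, "offset": [0, 0, 0], "yaw": 0},
    {"jaw": -1, "offset": [0, 0, 0], "yaw": 0}
  ]
}}

```text
time_s: 24.87
tool_pos: [0.4853, 0.2724, 0.1012]
ee_rot: [-3.077, 1.57, 0.469]
wrist_force: [-1.0, 0.5, -0.3]
opening: 0.238
```

The counter now carries the weight (wrist force went from -3 to about 0 N). Opening and withdrawing upward.

Call:
{"fn": "jog_arm", "kwargs": {
  "moves": [
    {"jaw": -0.2, "offset": [0, 0, 0], "yaw": 0},
    {"jaw": 0, "offset": [0, 0, 0], "yaw": 0},
    {"jaw": 0.5, "offset": [0, 0, 0], "yaw": 0},
    {"jaw": 1, "offset": [0, 0, 0], "yaw": 0},
    {"jaw": 1, "offset": [0, 0, 0], "yaw": 0},
    {"jaw": 1, "offset": [0, 0, 0], "yaw": 0},
    {"jaw": 1, "offset": [0, 0, 0], "yaw": 0},
    {"jaw": 1, "offset": [0, 0, 0], "yaw": 0},
    {"jaw": 1, "offset": [-0.8, 0, 0], "yaw": 0},
    {"jaw": 1, "offset": [-1.5, 0, 0], "yaw": 0},
    {"jaw": 1, "offset": [-2, 0, 0], "yaw": 0},
    {"jaw": 1, "offset": [-2, 0, 0], "yaw": 0},
    {"jaw": 1, "offset": [-2, 0, 0], "yaw": 0},
    {"jaw": 1, "offset": [-2, 0, 0], "yaw": 0},
    {"jaw": 1, "offset": [-2, 0, 0], "yaw": 0},
    {"jaw": 1, "offset": [-2, 0, 0], "yaw": 0},
    {"jaw": 1, "offset": [0, 0, 0], "yaw": 0},
    {"jaw": 1, "offset": [0, 0, 0], "yaw": 0}
  ]
}}

```text
time_s: 26.37
tool_pos: [0.4855, 0.2726, 0.2455]
ee_rot: [-2.733, 1.567, 0.813]
wrist_force: [-0.6, -0.2, -0.3]
opening: 1.0
```

Run:
```python
from pot import *
print(robot.observe()['opening'],robot.observe()['wrist_force'])
im,P=cloud('wrist');cv2.imwrite('pics/w15.png',im[...,::-1])
p=P[seg(im,P,18,35,.08,.14,(250,100,380,290))];print(len(p),p.mean(0),np.percentile(p[:,2],[5,50,95]),ax(p))
im,P=cloud('scene');cv2.imwrite('pics/s15.png',cv2.resize(im[140:280,260:460,::-1],None,fx=4,fy=4,interpolation=2))
pot(im,P,(320,160,390,250),(280,160,335,210),None)
im,P=cloud('side');pot(im,P,(315,155,380,210),(285,195,320,235),None)
```

```text
0.9999245620552776 [-0.64477887 -0.20469432 -0.33927051]
2917 [0.48662442 0.27309906 0.11808693] [0.11576869 0.11831173 0.11950425] (array([0.48452386, 0.27227212]), np.float64(22.986059698508967), np.float64(0.08485803373466339), np.float64(0.020830839583060486))
red 156 [0.6327 0.1033 0.1228] c/ang/len/wid [array([0.6316, 0.1049]), np.float64(150.6295), np.float64(0.0558), np.float64(0.0089)] top 99 [array([0.6305, 0.1038]), np.float64(151.0392), np.float64(0.0554), np.float64(0.009)]
blue 139 [ 0.5524 -0.0109  0.1223] c/ang/len/wid [array([ 0.5521, -0.01  ]), np.float64(149.8388), np.float64(0.0544), np.float64(0.0089)] top 82 [array([ 0.5514, -0.0109]), np.float64(150.8755), np.float64(0.0555), np.float64(0.0086)]
red 164 [0.6283 0.099  0.1225] c/ang/len/wid [array([0.6277, 0.099 ]), np.float64(150.0876), np.float64(0.0531), np.float64(0.0082)] top 93 [array([0.627 , 0.1001]), np.float64(150.0364), np.float64(0.0548), np.float64(0.0089)]
blue 70 [ 0.5483 -0.0143  0.1278] c/ang/len/wid [array([ 0.5478, -0.0147]), np.float64(148.8782), np.float64(0.0521), np.float64(0.007)] top 70 [array([ 0.5478, -0.0147]), np.float64(148.8782), np.float64(0.0521), np.float64(0.007)]
```

View pics/s15.png

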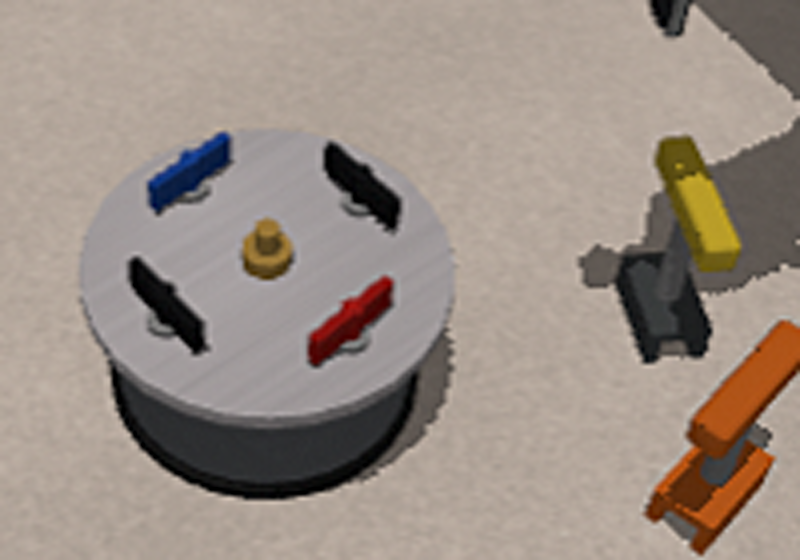

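View pics/w15.png

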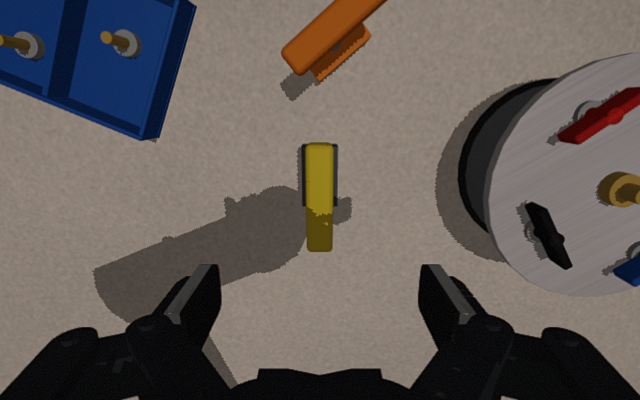

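The wrench stands upright and free at (319,197) in the wrist view, with its top at about 0.12 m. Both nuts lie along the rim, so I'm handing in.

```bash
python3 -c "
from bench import robot
print(robot.hand_in())"
```

```text
the job is handed in; nothing more can be done
None
```

I turned the red nut about half-way, then the blue nut home, then the red nut home. After that I stood the yellow wrench upright on its original spot, let go and handed the job in at about 27 s of the 72 s. No verdict was reported.

- **Nuts:** After the half turn, red measured about 44°. At the end both nuts measured about 84–86° of their 90°, so they pass the 72° mark but stop slightly short of the hard stop.
- **Wrench:** The last pictures show it standing upright and free. The top of its handle reads about 0.12 m, which puts the handle centre near 0.109 m. I judged its tilt by eye.
- **Forces:** I saw no forces beyond the wrench's own weight and a few newtons. The hand stayed above the nuts throughout, and in the end it hung clear of everything with the gripper open.
- **Camera disagreement:** The scene, side and wrist cameras differed by 3 to 9 mm on positions. I relied on the wrist view of the blade in the fork slot, and the fork fitted all three times.

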